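# Put the oven probe away in its snap-lid case

## Robot

A 7-joint arm with a two-finger parallel gripper is mounted at the origin on the work surface. World frame = base frame: x ahead of the robot, y to its left, z up, the work surface at z = 0. Lengths are in m, angles in rad, forces in N, time in s.
With the tool pointing down it reaches from about 0.425 to 0.875 m from the base axis. Payload 4.7 kg.
Tool frame: the origin (TCP) lies midway between the tips of the shut fingers; the grasp point (between the pads) lies 19 mm behind it; z points along the fingers, y is the line along which they close (so a half turn about z gives the same grasp; the last joint's range is limited). The gripper opens to 87 mm and grips with 3 to 60 N. Pads are 19 mm wide; open, the fingers measure 117 mm over their backs; the gripper's body (75 mm by 190 mm) begins 51 mm behind the grasp point.
Start: joints at [1.149, 0.321, -0.07, 1.45, 0.023, 1.371, -0.057], TCP at [0.274, -0.589, 0.223] pointing down, gripper open.
Joint ranges: [-2.86, 2.86], [-0.3, 2.09], [-1.38, 1.24], [0.06, 2.45], [-1.56, 4.7], [0.09, 2.05], [-2.69, 2.69]. Speed limits (rad/s): [2.57, 2.57, 3.14, 3.14, 3.14, 3.14, 3.14].

## Interface

Orientations are given as a rotation vector (axis times angle).
In Python, from bench import ctrl gives the robot as it stands. The module is installed in compiled form; this text tells all that it offers.
- The arm moves only by the tool carry_out, never from a script. Its argument "steps" is a list of rows, each a list of 7 numbers: the turn, a rotation vector about the world's x, y, z in degrees, then the shift along the world's x, y, z in cm, then the opening, from 0 (shut) to 1 (fully open). A call has 1 to 12 rows; each row is the pose to reach, as a shift and turn from the pose commanded when the call began; what a row does not reach only later rows make up. A row lasts 1/10 s, in which the tool goes at most 50 mm and 8.59 degrees, less where a joint would pass 70% of its speed; a pose out of reach is approached as far as the arm can. A call with a gripper value outside its range is refused whole. The fingers move at their own pace and stop on an object; "squeeze" is the grip in N (left out, the last holds). Time passes only in rows, so rows that repeat a pose let the fingers close. It gives the time, the measured TCP pose, the force, the opening and the grip force at its end, in the units of the state.
- ctrl.get_state(): the state, without advancing time (a new reading comes with each control period).
- ctrl.get_image(name): name is "scene" or "top"; returns a dict with "pixels" (420x560x3 uint8, red, green, blue), "camera_matrix" (3x3 intrinsics, pixels), "k1" (the pictures are not rectified: a ray, as slopes to the right and down, at radius r is drawn at 1 + k1 r^2 times it, then the intrinsics apply), "cam_to_world" (4x4, takes a point from camera to world coordinates). Camera axes: x right, y down, z forward; pixel columns grow to the right and rows downward; lengths in m; the calibration is good to about 2 mm. A picture is of the moment at which its call begins. There is no depth.
- ctrl.close_job(): hands the job in; it is judged then, once.
The state is a dict: "time": time; "joint_positions": joint angles; "qd": joint speeds; "joint_torque": joint torques, N m; "position": TCP position; "tool_rot": TCP orientation; "ft_force": force on the tool from outside, world axes, zero at the start; "torque": the same for the moment, N m; "grip_width": opening from 0.0 (shut) to 1.0 (fully open); "grip_force": force on a finger pad.
Only numpy, scipy, OpenCV 4.12 (cv2) and the standard library are available. Lean on these libraries where they do the work, as an engineer would, in place of code of your own. Each camera call takes 0.05 s, during which the arm holds its last target. There are 200 camera calls.

## Task

Lift the infrared probe up and off the hook under the stand's roof and stand it upright on the round oak board, letting go so that you can take it again by its orange bail. Then lower it gently upright into the orange-floored bay of the clear case and swing the case's white lid shut, pressing until its teal tab snaps behind the rim and the lid stays shut by itself. Do not knock the other things on the counter about.

Things in the scene. Friction and masses are not known exactly. Their poses are not given: they have to be found in the camera images.
- probe: Infrared probe, 0.2 to 0.3 kg, 125 mm tall: rigid dark steel block 40 mm (x) by 46 mm (y) by 85 mm tall, black band at the foot, red lens on its -x side, orange bail on top. Origin: centre of the underside, z up. At the start it hangs upright by the bail from the hook, free to swing, underside 75 mm above the counter, its x axis within 0.2 rad of the stand's x axis.
- bail_top (a point): Centre of the bar at the bail's peak, 120 mm above the probe's underside. The bail is a rigid arch in the probe's y-z plane, bar 10 mm thick; legs at y = +-18 mm, 110 mm high, sloping up to the peak; below the peak it is open from 85 to 115 mm height. Off the hook it can be pinched here from above, fingers closing along the probe's x.
- stand: Fixed stainless probe stand. Origin: on the underside of its base plate (150 mm along x, from x = -60 to +90 mm, 130 mm along y, 8 mm thick). Its open front is -x, which faces the robot roughly. A post of 16 mm diameter stands at x = +72 mm and carries the roof and the hook.
- roof_edge (a point): Middle of the front edge of the stand's roof, on its underside: x = -48 mm, 290 mm above the counter. The roof, 5 mm thick, runs from here back to x = +82 mm, y = +-32 mm: it bars the way straight down to the hanging probe. Its block can be taken by two opposite faces with the gripper tilted about 45 degrees, coming in under the roof from the front or from either side.
- hook (a point): Top of the hook rod where the bail's peak hangs at the start: x = -15 mm (within 3 mm) in the stand's frame, 188.5 mm above the counter. The rod, 7 mm thick, runs from the post along -x and turns up at x = -34 to -38 mm, tip 200 mm high. The bail must rise 12 mm or more, at most 24 mm, then leave towards the stand's -x.
- case: Fixed clear plastic case, 138 mm (x) by 178 mm (y), rim 100 mm above the counter, walls 4 mm, floor 5 mm. Origin: centre of the underside. Front is -x, facing the robot roughly; a domed white lid is hinged on the rear (+x) rim. White dividers inside reach 75 mm height; low stock fills other compartments.
- bay (a point): Centre of the floor of the case's free bay (orange floor), in the front +y corner: x = -38, y = +56, z = 5 mm in the case's frame. The bay is 54 mm along x by 58 mm along y; the probe stands in it with its 46 mm side along the case's y, either way round, its bail rising above the rim into the lid's dome.
- bead (a point): Middle of the teal bead, 8 mm thick and 40 mm long along y, inside the front rim of the case, 92 mm above the counter. The lid's teal tab snaps behind and beneath it.
- lid (a joint): Opening angle of the lid, rad: 0 fully shut, 1.45 to 1.75 at the start (about upright), stop at 2.0. It stays where left above about 1.2; below that a weak spring lifts it when let go, so it stays shut only once the tab has snapped in, at under 0.03. Swinging it takes under 3 N at the front edge, the last 15 mm past the bead 6 to 16 N pressed down near the front edge.
- lid_hinge (a point): Middle of the lid's hinge axis, which runs along the case's y: x = +69 mm, z = 100 mm in the case's frame. The frame turns with the lid: z out through the lid's top, -x towards its front edge.
- lid_press (a point): On the lid's outer face, mid-width on the teal strip, 15 mm from the front edge: 125 mm along -x and 42 mm along z from the hinge in the lid's frame. The lid is a stiff white tray, 140 mm from hinge to front edge, 178 mm wide, 42 mm deep, walls 4 mm, open side down when shut; the teal tab hangs 30 mm below the middle of its front skirt.
- board: Fixed round oak board, 170 mm diameter, 18 mm thick. Origin: centre of its underside.
- board_top (a point): Centre of the oak board's upper face, z up.
- teal_lid: Bystander: teal silicone pan lid lying flat, 110 mm diameter, 25 mm high with its knob. Origin: centre of the underside.
- salt_cellar: Bystander: brushed steel salt cellar with sliding cover, 60 x 90 mm, 48 mm high. Origin: centre of the underside.
- herb_jar: Bystander: glass herb jar, 48 mm diameter, 90 mm high. Origin: centre of the underside.
- pepper_mill: Bystander: dark wooden pepper mill, 52 mm diameter, 140 mm high. Origin: centre of the underside.
- oil_bottle: Bystander: green oil bottle, 64 mm diameter, 200 mm high. Origin: centre of the underside.
- dip_bowl: Bystander: blue ceramic bowl, 100 mm diameter, 45 mm high. Origin: centre of the underside.
- oak_spoon: Bystander: wooden spoon lying flat, 200 mm long.

How it is judged:
On the way, in this order (a step that is already met when the one before it is completed fails the run):
1. the probe stands upright on the oak board, let go (horizontal distance between probe and board_top below 0.085 m and z of probe in the frame of board_top between -0.006 and 0.006 m and angle between probe's own z axis and vertical below 0.15 rad and contact force between probe and the fingers below 0.1 N), for 0.2 s.
2. the probe stands upright in the free bay of the case (distance between probe and bay below 0.014 m and angle between probe's own z axis and vertical below 0.15 rad), for 0.2 s.
At the end, for the whole second after the job is handed in: The probe stands upright (within 0.15 rad) on the floor of the free bay, its underside's centre within 14 mm of the bay's centre, at rest; the lid is shut (joint below 0.04 rad) and stays so by itself, its tab snapped behind the rim (all of step 2 and linear speed of probe below 0.02 m/s and value of joint lid below 0.04 rad and velocity of joint lid between -0.05 and 0.05 rad/s); the robot touches nothing.
It fails at once if a bystander is knocked about (moved more than 40 mm) or tipped over (distance of any of teal_lid, salt_cellar, herb_jar, pepper_mill, oil_bottle, dip_bowl, oak_spoon from where it was at the start of the episode above 0.04 m or angle between any of herb_jar, pepper_mill, oil_bottle's own z axis and vertical above 0.5 rad).
It fails at once if the probe is tipped over (angle between probe's own z axis and vertical above 1 rad).
It fails at once if the probe is dropped or rammed into the case (over 80 N) (contact force between probe and case above 80 N).
It also fails if it takes over 72 s, if anything falls off the work surface, if the arm or the gripper's body presses on something with over 40 N, if the wrist force passes 120 N, or if a joint passes its speed limit or range.

## Working session

There is one attempt and no reset: what is moved stays moved. The work goes in short steps, Python scripts to look and compute and a tool call to move; the robot and the scene stay as the last step left them, time stands still between calls to the robot, and variables do not carry over. Pictures are saved under pics/ and viewed, at most 10 in all, crops included, and the job is handed in when it is done.

Besides the shell and the picture viewer there is one more tool, called after "Call:" as name([rows], argument=value, ...), one row to a line, values as JSON. carry_out: Moves the arm, as the interface text tells. Its arguments: {"type":"object","properties":{"steps":{"type":"array","items":{"type":"array","items":{"type":"number"}}},"squeeze":{"type":"number"}},"required":["steps"]}

```bash
mkdir -p pics
cat > h.py <<'E'
import numpy as np, cv2
from bench import ctrl
from scipy.spatial.transform import Rotation as R
def grab(n,save=None):
    d=ctrl.get_image(n)
    if save: cv2.imwrite('pics/'+save+'.png',cv2.cvtColor(d['pixels'],cv2.COLOR_RGB2BGR))
    return d
def ray(d,u,v):
    K=np.array(d['camera_matrix']);T=np.array(d['cam_to_world'])
    p=cv2.undistortPoints(np.array([[[u,v]]],float),K,np.array([d['k1'],0,0,0,0.]))[0,0]
    return T[:3,3],T[:3,:3]@np.array([p[0],p[1],1])
def onz(d,u,v,z):
    o,r=ray(d,u,v); return o+r*(z-o[2])/r[2]
def proj(d,P):
    K=np.array(d['camera_matrix']);T=np.array(d['cam_to_world'])
    c=(np.atleast_2d(P)-T[:3,3])@T[:3,:3]
    return cv2.projectPoints(c[:,None],np.zeros(3),np.zeros(3),K,np.array([d['k1'],0,0,0,0.]))[0][:,0]
def tri(a,b):
    (o1,r1),(o2,r2)=a,b
    r1=r1/np.linalg.norm(r1);r2=r2/np.linalg.norm(r2)
    s=np.linalg.lstsq(np.c_[r1,-r2],o2-o1,rcond=None)[0]
    p,q=o1+s[0]*r1,o2+s[1]*r2
    return (p+q)/2,np.linalg.norm(p-q)
E
python3 - <<'E'
from h import *
np.set_printoptions(precision=4,suppress=True)
for n in('scene','top'):
    d=grab(n,n+'0'); print(n,d['camera_matrix'],d['k1'],d['cam_to_world'])
s=ctrl.get_state();print({k:np.round(v,3) for k,v in s.items()})
E
```

```text
scene [[384.3387   0.     268.942 ]
 [  0.     384.3387 215.2436]
 [  0.       0.       1.    ]] -0.0380121905244719 [[-0.5988  0.4367 -0.6714  1.4062]
 [ 0.8005  0.3511 -0.4857  0.5938]
 [ 0.0236 -0.8283 -0.5598  0.8933]
 [ 0.      0.      0.      1.    ]]
top [[390.5976   0.     282.7251]
 [  0.     390.5976 212.3725]
 [  0.       0.       1.    ]] -0.034032649154626914 [[ 0.0245 -0.9986  0.0463  0.5225]
 [-0.9997 -0.0241  0.01   -0.0089]
 [-0.0089 -0.0465 -0.9989  1.5116]
 [ 0.      0.      0.      1.    ]]
{'time': np.float64(0.1), 'joint_positions': array([ 1.149,  0.322, -0.07 ,  1.452,  0.023,  1.371, -0.057]), 'qd': array([-0.001, -0.001, -0.001, -0.003,  0.001, -0.002,  0.   ]), 'joint_torque': array([ -0.001, -49.258,  -0.407, -31.34 ,  -0.064,   0.039,   0.   ]), 'position': array([ 0.274, -0.589,  0.222]), 'tool_rot': array([-3.066, -0.679,  0.001]), 'ft_force': array([0.05 , 0.046, 0.286]), 'torque': array([0.038, 0.038, 0.047]), 'grip_force': np.float64(0.0), 'grip_width': np.float64(1.002)}
```

View pics/scene0.png

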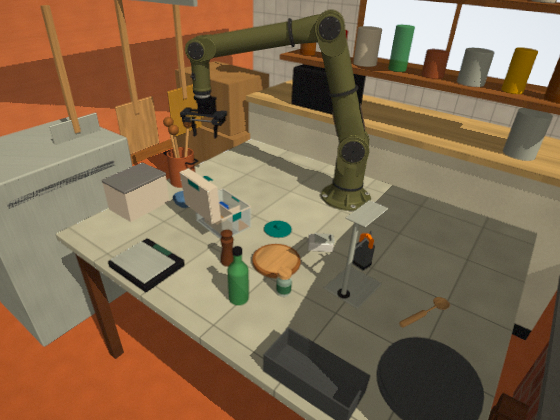

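View pics/top0.png

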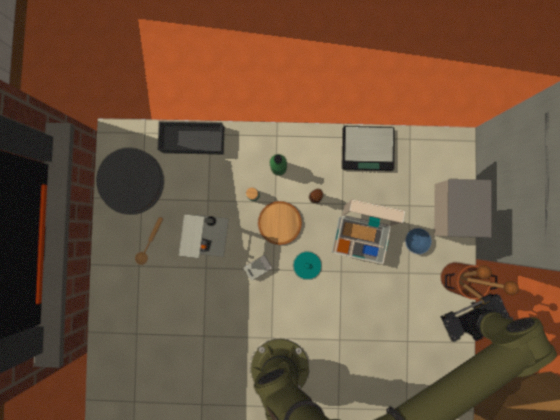

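The scene view shows the stand at about (350,260), with the probe and its orange bail at (365,250). The board is at (277,260), the case at (215,205), and its lid is nearly upright. In the top view the roof is at (191,235), the board at (280,223), the case at (362,240) with the bay's orange floor at about (344,246), and the lid at (377,211). Next I'll make a zoomed montage and first measurements.

Run:
```python
from h import *
np.set_printoptions(precision=4,suppress=True)
t=grab('top');s=grab('scene')
def crop(d,x,y,w,h):
    c=cv2.resize(d['pixels'][y:y+h,x:x+w],(400,300),interpolation=cv2.INTER_CUBIC)
    for i in range(0,w,10): cv2.putText(c,str(x+i),(int(i*400/w),8),0,.28,(255,255,255),1); cv2.line(c,(int(i*400/w),10),(int(i*400/w),14),(255,255,0),1)
    for i in range(0,h,10): cv2.putText(c,str(y+i),(0,int(i*300/h)+3),0,.28,(255,255,255),1)
    return c
m=np.vstack([np.hstack([crop(t,170,205,80,60),crop(t,325,190,100,75)]),np.hstack([crop(s,310,195,120,90),crop(s,160,160,120,90)])])
cv2.imwrite('pics/m1.png',m[:,:,::-1])
# board
hsv=cv2.cvtColor(t['pixels'],cv2.COLOR_RGB2HSV)
def blobs(d,lo,hi,box,name,minA=15):
    hsv=cv2.cvtColor(d['pixels'],cv2.COLOR_RGB2HSV);m=cv2.inRange(hsv,lo,hi);k=np.zeros_like(m);x,y,w,h=box;k[y:y+h,x:x+w]=m[y:y+h,x:x+w]
    n,_,st,c=cv2.connectedComponentsWithStats(k)
    for i in range(1,n):
        if st[i,4]>=minA: print(name,st[i],c[i])
    return k
k=blobs(t,(5,90,90),(25,255,255),(250,195,60,55),'board')
cs,_=cv2.findContours(k,cv2.RETR_EXTERNAL,cv2.CHAIN_APPROX_NONE);c=max(cs,key=cv2.contourArea)
P=np.array([onz(t,u,v,.018)[:2] for u,v in c[:,0]]);print('board min circle',cv2.minEnclosingCircle(P.astype(np.float32)))
k=blobs(s,(5,90,60),(25,255,255),(240,235,70,50),'boardS')
cs,_=cv2.findContours(k,cv2.RETR_EXTERNAL,cv2.CHAIN_APPROX_NONE);c=max(cs,key=cv2.contourArea)
P=np.array([onz(s,u,v,.018)[:2] for u,v in c[:,0]]);print('boardS circle',cv2.minEnclosingCircle(P.astype(np.float32)))
# roof
k=blobs(t,(0,0,170),(179,70,255),(170,205,45,60),'roof')
cs,_=cv2.findContours(k,cv2.RETR_EXTERNAL,cv2.CHAIN_APPROX_NONE);c=max(cs,key=cv2.contourArea)
P=np.array([onz(t,u,v,.295)[:2] for u,v in c[:,0]]);r=cv2.minAreaRect(P.astype(np.float32));print('roof',r,cv2.boxPoints(r))
for d,b,nm in((t,(170,205,60,60),'bailT'),(s,(330,215,60,70),'bailS'),(t,(330,225,60,40),'bayT')): blobs(d,(3,170,100),(14,255,255),b,nm,3)
```

```text
board [250 195   8   5  31] [252.9355 196.6452]
board [ 257  201   45   44 1523] [279.6225 222.1431]
board min circle ((0.5532316565513611, 0.018201956525444984), 0.08552486449480057)
boardS [ 252  244   49   36 1381] [276.0978 260.8342]
boardS circle ((0.5647560358047485, 0.023212702944874763), 0.09670364111661911)Traceback (most recent call last):
  File "<stdin>", line 27, in <module>
ValueError: max() iterable argument is empty
```

View pics/m1.png

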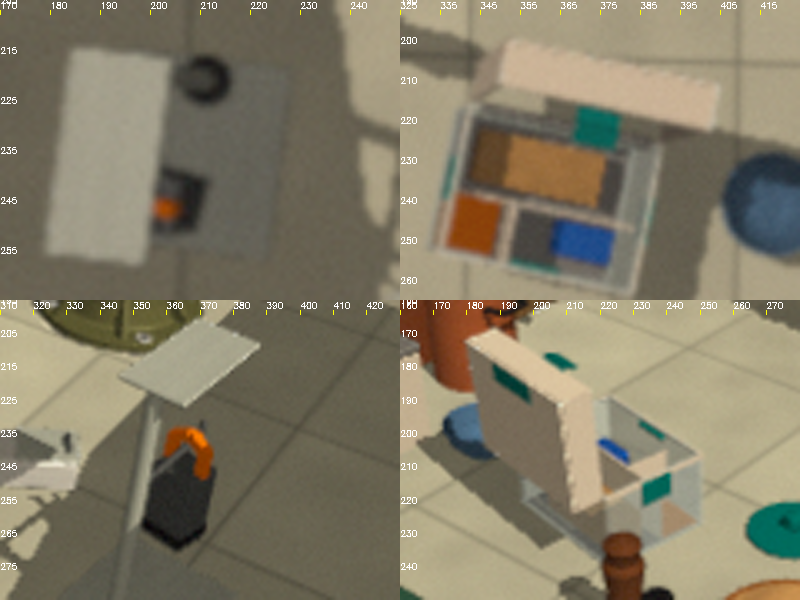

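The montage gives the roof corners in the top view as (184,214.4), (204.4,216.6), (199.4,258) and (179.2,256). The bail's orange patch is at (203,246.5) in the top view and its arch is at about (366,234) in the scene view. The case rim corners are at about (333.7,252.5), (383,263), (390,227) and (340.5,216).

Run:
```python
from h import *
np.set_printoptions(precision=4,suppress=True)
t=grab('top');s=grab('scene')
A=np.array([onz(t,u,v,.295)[:2] for u,v in[(184,214.4),(204.4,216.6),(199.4,258),(179.2,256)]])
print('roof',A,[np.linalg.norm(A[i]-A[i-1]) for i in range(4)])
rear=(A[0]+A[1])/2;fr=(A[2]+A[3])/2;x=(rear-fr)/np.linalg.norm(rear-fr);y=np.array([-x[1],x[0]])
yy=(A[0]-A[1]+A[3]-A[2]);print('yaw',np.arctan2(x[1],x[0]),np.arctan2(-yy[0],yy[1]))
O=(rear+fr)/2-x*.017;print('stand O',O,'hook',O-.015*x,'roof_edge',O-.048*x)
for u,v in((228.6,218),(224.4,256.6)):
    p=onz(t,u,v,.008)[:2]-O;print('base corner in stand',p@x,p@y)
B=np.array([onz(t,u,v,.1)[:2] for u,v in[(333.7,252.5),(383,263),(390,227),(340.5,216)]])
print('case',B,[np.linalg.norm(B[i]-B[i-1]) for i in range(4)])
cx=(B[2]+B[3]-B[0]-B[1]);cx/=np.linalg.norm(cx);cy=np.array([-cx[1],cx[0]]);yv=B[0]-B[1]+B[3]-B[2]
C=B.mean(0);print('case C',C,'yaw',np.arctan2(cx[1],cx[0]),np.arctan2(-yv[0],yv[1]),'bay',C-.038*cx+.056*cy)
def blob(d,lo,hi,box):
    hsv=cv2.cvtColor(d['pixels'],cv2.COLOR_RGB2HSV);m=cv2.inRange(hsv,lo,hi);k=np.zeros_like(m);x,y,w,h=box;k[y:y+h,x:x+w]=m[y:y+h,x:x+w]
    v,u=np.nonzero(k);return (u.mean(),v.mean(),u.min(),u.max(),v.min(),v.max(),len(u)) if len(u) else None
print('bayT',blob(t,(3,150,90),(14,255,255),(330,235,22,25)))
b=blob(t,(3,150,90),(14,255,255),(330,235,22,25));print(onz(t,b[0],b[1],.005))
print('bailT',blob(t,(3,150,90),(14,255,255),(195,240,20,15)),'bailS',blob(s,(3,150,90),(14,255,255),(345,225,35,30)))
b=blob(t,(3,150,90),(14,255,255),(195,240,20,15));print('bail top', onz(t,b[0],b[1],.195), tri(ray(t,b[0],b[1]),ray(s,366,234)))
# probe block visible top corners at z .16 : edge
e=np.array([onz(t,u,v,.16)[:2] for u,v in((211.6,241),(209.2,252))]);print('edge',e)
print('proj bail/hook in scene',proj(s,[[*(O-.015*x),.195],[*(O-.015*x+.018*y),.185],[*(O-.015*x-.018*y),.185]]))
# lid top edge
for u,v in((350,200),(404.5,211)): print('lid front edge tips @z=.24',onz(t,u,v,.24))
for n,u,v,z in(('cellar',258,267,.048),('teal',307,265,.02),('mill',316,196,.14),('oil',278,163,.2),('jar',252,193,.09),('bowl',418,241,.045)): print(n,onz(t,u,v,z)[:2])
```

```text
roof [[0.5651 0.3122]
 [0.5598 0.2478]
 [0.4305 0.2592]
 [0.435  0.3227]] [np.float64(0.13054145376629356), np.float64(0.06462927727150193), np.float64(0.1297937420001603), np.float64(0.06366956802238011)]
yaw -0.08406102796935597 -0.07664244788323372
stand O [0.4807 0.2869] hook [0.4657 0.2882] roof_edge [0.4328 0.291 ]
base corner in stand 0.09058837032435078 -0.06507964784028004
base corner in stand -0.058614765102504435 -0.06593949343160019
case [[ 0.4478 -0.1817]
 [ 0.4144 -0.3599]
 [ 0.5444 -0.3834]
 [ 0.5799 -0.2038]] [np.float64(0.13389304254224), np.float64(0.18130016254362), np.float64(0.13218404817124577), np.float64(0.18308966613918407)]
case C [ 0.4966 -0.2822] yaw -0.17224466689517762 -0.19027969638955855 bay [ 0.4688 -0.2205]
bayT (np.float64(343.1223021582734), np.float64(245.64028776978418), np.int64(337), np.int64(349), np.int64(239), np.int64(252), 139)
[ 0.47   -0.2291  0.005 ]
bailT (np.float64(202.88235294117646), np.float64(246.41176470588235), np.int64(201), np.int64(205), np.int64(245), np.int64(248), 17) bailS (np.float64(366.82142857142856), np.float64(239.125), np.int64(359), np.int64(373), np.int64(233), np.int64(248), 112)
bail top [0.4622 0.2707 0.195 ] (array([0.46  , 0.2757, 0.1895]), np.float64(0.008380590806773698))
edge [[0.4801 0.2485]
 [0.4419 0.2556]]
proj bail/hook in scene [[367.8405 235.0234]
 [372.5019 240.0933]
 [362.1645 235.202 ]]
lid front edge tips @z=.24 [ 0.6272 -0.2145  0.24  ]
lid front edge tips @z=.24 [ 0.5955 -0.3931  0.24  ]
cellar [0.3841 0.0931]
teal [ 0.3938 -0.091 ]
mill [ 0.6466 -0.1108]
oil [0.7502 0.0244]
jar [0.6566 0.1194]
bowl [ 0.4953 -0.504 ]
```

Run:
```python
from h import *
np.set_printoptions(precision=4,suppress=True)
t=grab('top');s=grab('scene')
e=np.array([onz(t,u,v,.075)[:2] for u,v in((211.6,241),(209.2,252))]);print('edge',e,np.linalg.norm(e[0]-e[1]))
q=np.array([onz(s,u,v,.075)[:2] for u,v in((352.9,262.5),(363.4,270),(372.1,263.1))]);print(q,np.linalg.norm(np.diff(q,axis=0),axis=1))
for a in(-.28,-.18,-.08,.02,.1):
    c=np.array([.4657,.2882]);x=np.array([np.cos(a),np.sin(a)]);y=np.array([-x[1],x[0]])
    P=[[*(c+i*.02*x+j*.023*y),z] for i,j,z in((1,-1,.075),(1,1,.075),(-1,1,.075),(1,-1,.16),(-1,-1,.075),(-1,-1,.16))]
    print(a,'S',proj(s,P[:4]).round(1).tolist(),'T',proj(t,[P[0],P[4],P[3],P[5]]).round(1).tolist())
```

```text
edge [[0.4774 0.2647]
 [0.4368 0.2722]] 0.041273817886901765
[[0.4734 0.2609]
 [0.4854 0.3039]
 [0.437  0.312 ]] [0.0446 0.0491]
-0.28 S [[352.1, 263.3], [362.8, 271.1], [371.2, 266.1], [356.0, 242.6]] T [[212.7, 240.7], [209.4, 251.1], [208.1, 241.3], [204.6, 252.4]]
-0.18 S [[352.1, 263.9], [363.8, 271.1], [371.1, 265.5], [356.1, 243.2]] T [[212.4, 240.0], [210.1, 250.6], [207.7, 240.6], [205.3, 251.9]]
-0.08 S [[352.2, 264.5], [364.7, 271.1], [370.9, 264.9], [356.2, 243.8]] T [[211.9, 239.3], [210.7, 250.1], [207.3, 239.8], [206.0, 251.3]]
0.02 S [[352.4, 265.2], [365.6, 271.0], [370.7, 264.3], [356.4, 244.4]] T [[211.4, 238.6], [211.3, 249.5], [206.7, 239.1], [206.6, 250.7]]
0.1 S [[352.6, 265.7], [366.3, 270.9], [370.4, 263.8], [356.7, 244.9]] T [[211.0, 238.1], [211.7, 249.0], [206.3, 238.6], [207.0, 250.1]]
```

```bash
cat >> h.py <<'E'
def tool(yaw,tilt,flip=0):
    "tool z heads along yaw, tilt deg below horizontal; y sideways"
    a=np.radians(tilt);z=np.array([np.cos(yaw)*np.cos(a),np.sin(yaw)*np.cos(a),-np.sin(a)])
    y=np.array([-np.sin(yaw),np.cos(yaw),0])*(-1 if flip else 1)
    return np.c_[np.cross(y,z),y,z]
def delta(G,Rt,name='',grasp=.019):
    s=ctrl.get_state();tcp=np.array(G)+grasp*Rt[:,2]
    r=(R.from_matrix(Rt)*R.from_rotvec(s['tool_rot']).inv()).as_rotvec()
    print(name,'turn deg',np.degrees(r).round(1),'shift cm',((tcp-s['position'])*100).round(2))
E
python3 - <<'E'
from h import *
np.set_printoptions(precision=3,suppress=True)
s=ctrl.get_state();print(R.from_rotvec(s['tool_rot']).as_matrix())
c=np.array([.462,.289,.075]);a=-.19;x=np.array([np.cos(a),np.sin(a),0])
G=c-.010*x+[0,0,.025]
for f in(0,1):
    Rt=tool(a,40,f);delta(G-.14*Rt[:,2],Rt,'pre');delta(G,Rt,'grasp')
E
```

```text
[[ 0.907  0.422 -0.   ]
 [ 0.422 -0.907  0.   ]
 [-0.    -0.    -1.   ]]
pre turn deg [-64.5  -8.  132.5] shift cm [ 8.69 89.76 -4.47]
grasp turn deg [-64.5  -8.  132.5] shift cm [ 19.22  87.74 -13.47]
pre turn deg [  6.2 -50.4 -33.5] shift cm [ 8.69 89.76 -4.47]
grasp turn deg [  6.2 -50.4 -33.5] shift cm [ 19.22  87.74 -13.47]
```

Call:
carry_out([
  [0,0,0,1,2,5,1],
  [0,0,0,2,4,10,1],
  [0,0,0,4,6,14,1],
  [0,0,0,6,9,18,1],
  [0,0,0,8,13,18,1],
  [0,0,0,10,17,18,1],
  [0,0,0,12,21,18,1],
  [0,0,0,14,25,18,1],
  [0,0,0,16,29,18,1],
  [0,0,0,17,33,18,1],
  [0,0,0,18,37,18,1],
  [0,0,0,18,41,18,1],
])

```text
time: 1.6
position: [0.4551, -0.1771, 0.4024]
tool_rot: [-3.067, -0.681, -0.001]
ft_force: [0.7, -0.4, -0.2]
grip_width: 1.003
grip_force: 0.0
```

Call:
carry_out([
  [0,0,0,0,4,0,1],
  [0,0,0,0,8,0,1],
  [0,0,0,0,12,0,1],
  [1,-8,-5,-1,16,0,1],
  [2,-16,-11,-2,20,0,1],
  [3,-24,-16,-3,24,-2,1],
  [4,-32,-21,-5,28,-4,1],
  [5,-40,-27,-7,32,-6,1],
  [6,-48,-32,-9,36,-8,1],
  [6.2,-50.4,-33.5,-10,40,-10,1],
  [6.2,-50.4,-33.5,-10,44,-12,1],
  [6.2,-50.4,-33.5,-10,47,-15,1],
])

```text
time: 2.8
position: [0.4494, 0.1151, 0.2842]
tool_rot: [3.011, 0.195, 0.44]
ft_force: [0.6, -0.5, 0.7]
grip_width: 0.997
grip_force: 0.0
```

Run:
```python
from h import *
np.set_printoptions(precision=3,suppress=True)
s=ctrl.get_state();print(s['time'],s['joint_positions'],s['position'],s['ft_force'])
c=np.array([.462,.289,.075]);a=-.19;x=np.array([np.cos(a),np.sin(a),0])
G=c-.010*x+[0,0,.025]
Rt=tool(a,40,1);delta(G-.14*Rt[:,2],Rt,'pre');delta(G,Rt,'grasp')
```

```text
2.8 [-0.199 -0.301 -0.209  1.985  0.129  1.211 -1.879] [0.449 0.115 0.284] [ 0.562 -0.525  0.687]
pre turn deg [  4.8 -34.  -15. ] shift cm [ -8.82  19.33 -10.64]
grasp turn deg [  4.8 -34.  -15. ] shift cm [  1.71  17.31 -19.64]
```

```bash
cat > kin.py <<'E'
from h import *
from scipy.optimize import least_squares
lo=np.array([-2.86,-.3,-1.38,.06,-1.56,.09,-2.69]);hi=np.array([2.86,2.09,1.24,2.45,4.7,2.05,2.69])
def fk(q,p,sg):
    T=R.from_euler('z',sg[0]*q[0]);P=np.array([0,0,p[0]])
    T=T*R.from_euler('y',q[1])*R.from_euler('z',sg[1]*q[2]);P=P+T.apply([p[4],0,p[1]])
    T=T*R.from_euler('y',q[3])*R.from_euler('z',sg[2]*q[4]);P=P+T.apply([p[5],0,p[2]])
    T=T*R.from_euler('y',q[5])*R.from_euler('z',sg[3]*q[6]);P=P+T.apply([0,0,p[3]])
    return P,T
E
python3 - <<'E'
from kin import *
import itertools
np.set_printoptions(precision=4,suppress=True)
s=ctrl.get_state()
D=[([1.149,.322,-.07,1.452,.023,1.371,-.057],[.274,-.589,.2225],[-3.066,-.679,.001]),(s['joint_positions'],s['position'],s['tool_rot'])]
best=None
for sg in itertools.product((1,-1),repeat=4):
    for off in(0,np.pi/2,np.pi,-np.pi/2):
        def f(p):
            r=[]
            for q,x,w in D:
                P,T=fk(q,p,sg);r+=[*(P-x),*(.3*((T*R.from_euler('z',off)).inv()*R.from_rotvec(w)).as_rotvec())]
            return np.array(r)
        o=least_squares(f,[.3,.4,.4,.3,0,0]);
        if best is None or o.cost<best[0]: best=(o.cost,sg,off,o.x,o.fun)
print(best)
E
```

```text
(np.float64(6.484456054473744e-08), (-1, -1, -1, -1), 1.5707963267948966, array([-0.2854,  1.6202, -0.3676,  4.4514, -0.176 , -3.3616]), array([ 0.    , -0.    ,  0.    , -0.0004,  0.0001, -0.    ,  0.    ,
       -0.    ,  0.    , -0.    , -0.    ,  0.    ]))
```

```bash
cat >> kin.py <<'E'
SG=(-1,)*4;OFF=R.from_euler('z',np.pi/2)
def ik(G,Rt,p,n=40,grasp=.019,seed=0,q0=None):
    "best IK with joint margin; returns pos err, rot err, q"
    rng=np.random.default_rng(seed);tcp=np.array(G)+grasp*Rt[:,2];W=R.from_matrix(Rt);b=None
    for i in range(n):
        st=q0 if (i==0 and q0 is not None) else rng.uniform(lo,hi)
        def f(q):
            P,T=fk(q,p,SG);return np.r_[10*(P-tcp),((T*OFF).inv()*W).as_rotvec(), 0 if q0 is None else .001*(q-q0)]
        o=least_squares(f,np.clip(st,lo+.01,hi-.01),bounds=(lo,hi),max_nfev=150)
        if b is None or o.cost<b[0]: b=(o.cost,o.x,o.fun)
    m=np.minimum(b[1]-lo,hi-b[1]).min()
    return np.linalg.norm(b[2][:3])/10,np.linalg.norm(b[2][3:6]),b[1],m
E
python3 - <<'E'
from kin import *
np.set_printoptions(precision=3,suppress=True)
s=ctrl.get_state()
D=[([1.149,.322,-.07,1.452,.023,1.371,-.057],[.274,-.589,.2225]),(s['joint_positions'],s['position'])]
f=lambda p,w=0:np.concatenate([fk(q,[*p,0,0],SG)[0]-x for q,x in D]+[w*(p-.35)])
o=least_squares(f,[.3,.4,.4,.3]);print(o.x,o.fun)
o=least_squares(lambda p:f(p,.001),[.3,.4,.4,.3]);print(o.x,o.fun)
p=[*o.x,0,0];np.save('p.npy',p)
c=np.array([.462,.289,.075]);a=-.19
for nm,yaw in(('front',a),('side-y',a+np.pi/2),('side+y',a-np.pi/2)):
  for tilt in(30,40,45,50,55):
    for fl in(0,1):
      Rt=tool(yaw,tilt,fl);h=np.array([np.cos(yaw),np.sin(yaw),0]);G=c-.01*h+[0,0,.025]
      e=[ik(g,Rt,p,12) for g in(G,G-.14*Rt[:,2],G-.09*np.array([np.cos(a),np.sin(a),0]))]
      print(nm,tilt,fl,[f'{v[0]*1000:.0f}mm {v[1]:.2f}' for v in e],e[0][2])
E
```

```text
[0.345 0.544 0.489 0.544] [ 0.022  0.011 -0.003 -0.001 -0.001  0.003 -0.     0.     0.     0.   ]
[0.345 0.544 0.489 0.544] [ 0.022  0.011 -0.003 -0.001 -0.001  0.003 -0.     0.     0.     0.   ]
front 30 0 ['0mm 0.00', '0mm 0.00', '0mm 0.00'] [-1.677  0.465  0.139  2.401  1.226  1.059 -1.242]
front 30 1 ['0mm 0.00', '0mm 0.00', '0mm 0.00'] [-1.076  0.528 -0.556  2.401  1.337  1.368  1.802]
front 40 0 ['0mm 0.00', '0mm 0.00', '0mm 0.00'] [-1.474  0.267  0.064  2.39   1.162  0.966 -0.968]
front 40 1 ['0mm 0.00', '0mm 0.00', '0mm 0.00'] [-0.696  0.37  -0.824  2.39   1.283  1.235  2.064]
front 45 0 ['0mm 0.00', '0mm 0.00', '0mm 0.00'] [-1.606  0.198  0.298  2.37   1.061  0.864 -0.77 ]
front 45 1 ['0mm 0.00', '0mm 0.00', '0mm 0.00'] [-1.422  0.19   0.097  2.37   1.087  0.899  2.347]
front 50 0 ['0mm 0.00', '0mm 0.00', '0mm 0.00'] [-0.125  0.353 -1.283  2.34   1.202  1.174 -0.805]
front 50 1 ['0mm 0.00', '0mm 0.00', '0mm 0.00'] [-1.299  0.13   0.06   2.34   0.995  0.85   2.53 ]
front 55 0 ['0mm 0.00', '0mm 0.00', '0mm 0.00'] [ 0.047  0.293 -1.348  2.303  1.097  1.066 -0.619]
front 55 1 ['
[... 1385 characters left out ...]

side+y 40 1 ['0mm 0.00', '2mm 0.10', '0mm 0.00'] [-1.055  0.972  0.299  1.09   0.208  1.853  2.146]
side+y 45 0 ['0mm 0.00', '1mm 0.03', '0mm 0.00'] [-0.858  0.874 -0.066  1.173  0.382  1.815 -1.157]
side+y 45 1 ['0mm 0.00', '1mm 0.03', '0mm 0.00'] [-0.827  0.876 -0.125  1.173  0.413  1.826  1.96 ]
side+y 50 0 ['0mm 0.00', '0mm 0.00', '0mm 0.00'] [-0.807  0.796 -0.118  1.255  0.38   1.736 -1.17 ]
side+y 50 1 ['0mm 0.00', '0mm 0.00', '0mm 0.00'] [-0.651  0.826 -0.401  1.255  0.524  1.793  1.852]
side+y 55 0 ['0mm 0.00', '0mm 0.00', '0mm 0.00'] [-0.926  0.718  0.124  1.336  0.234  1.617 -1.053]
side+y 55 1 ['0mm 0.00', '0mm 0.00', '0mm 0.00'] [-0.234  1.098 -1.296  1.336  0.986  2.05   1.473]
```

Run:
```python
from h import *
c=np.array([.462,.289,.075]);a=-.19;yaw=a-np.pi/2;h=np.array([np.cos(yaw),np.sin(yaw),0])
G=c-.012*h+[0,0,.024]
for f in(0,1):
    Rt=tool(yaw,40,f);delta(G-.12*Rt[:,2],Rt,'pre'+str(f));delta(G,Rt,'g')
s=ctrl.get_state();print(R.from_rotvec(s['tool_rot']).as_matrix().round(2))
```

```text
pre0 turn deg [-43.2  55.3  60.3] shift cm [  2.95  26.17 -12.03]
g turn deg [-43.2  55.3  60.3] shift cm [  1.22  17.14 -19.74]
pre1 turn deg [ -23.7  -31.5 -101.9] shift cm [  2.95  26.17 -12.03]
g turn deg [ -23.7  -31.5 -101.9] shift cm [  1.22  17.14 -19.74]
[[ 0.95  0.11  0.29]
 [ 0.14 -0.99 -0.07]
 [ 0.28  0.11 -0.95]]
```

Call:
carry_out([
  [0,0,0,2,0,4,1],
  [0,0,0,4,2,8,1],
  [0,0,0,6,4,12,1],
  [0,0,0,8,6,15,1],
  [0,0,0,9,10,16,1],
  [0,0,0,10,14,16,1],
  [0,0,0,10,18,16,1],
])

```text
time: 3.5
position: [0.549, 0.2959, 0.4425]
tool_rot: [3.001, 0.194, 0.434]
ft_force: [1.5, -0.0, -0.4]
grip_width: 1.002
grip_force: 0.0
```

Run:
```python
from kin import *
s=ctrl.get_state();print([float(v) for v in s['joint_positions']],s['position'].tolist() if hasattr(s['position'],'tolist') else s['position'],s['tool_rot'])
```

```text
[-0.3032590348708098, 0.1118908882588837, -0.4260866567194952, 1.3115140148896642, 0.30179632225725284, 1.5603949532573558, -2.1422015651871464] [0.5489956546835081, 0.2959184096846037, 0.4425276008127282] [3.0013505  0.19445576 0.43393057]
```

Call:
carry_out([
  [0,0,0,0,4,0,1],
  [0,0,0,0,8,0,1],
  [-4,5,5.5,0,12,0,1],
  [-8,10,11,0,16,0,1],
  [-12,15,16.5,-1,18,0,1],
  [-16,20,22,-2,19,0,1],
  [-20,25,27,-2,19,0,1],
  [-24,30,33,-2,19,0,1],
  [-28,35,38,-3,19,0,1],
  [-32,40,44,-3,19,0,1],
  [-36,45,49,-3,19,0,1],
  [-40,51,56,-3,19,-2,1],
])

```text
time: 4.7
position: [0.5065, 0.4776, 0.407]
tool_rot: [2.543, 1.139, -0.152]
ft_force: [1.2, -0.8, 1.4]
grip_width: 0.996
grip_force: 0.0
```

Run:
```python
from kin import *
np.set_printoptions(precision=4,suppress=True)
c=np.array([.462,.289,.075]);a=-.19;yaw=a-np.pi/2;h=np.array([np.cos(yaw),np.sin(yaw),0])
G=c-.012*h+[0,0,.024]
Rt=tool(yaw,40,0);delta(G-.12*Rt[:,2],Rt,'pre');delta(G,Rt,'g')
s=ctrl.get_state();print(s['joint_positions'],s['position'])
D=[([1.149,.322,-.07,1.452,.023,1.371,-.057],[.274,-.589,.2225]),([-0.199,-0.301,-0.209,1.985,0.129,1.211,-1.879],[.4494,.1151,.2842]),
([-0.30326,0.11189,-0.42609,1.31151,0.3018,1.5604,-2.1422],[.549,.2959,.4425]),(s['joint_positions'],s['position'])]
f=lambda p:np.concatenate([fk(q,p,SG)[0]-x for q,x in D])
o=least_squares(f,[.3,.4,.4,.3,0,0]);print(o.x,o.fun);np.save('p.npy',o.x)
```

```text
pre turn deg [-25.8  29.1  22.9] shift cm [ -2.76 -10.08 -24.31]
g turn deg [-25.8  29.1  22.9] shift cm [ -4.49 -19.11 -32.02]
[-1.1658  0.6969  0.6185  0.6764 -0.0705  2.0529 -1.3857] [0.5065 0.4776 0.407 ]
[ 0.3179  0.5032  0.5096  0.447  -0.0091  0.0269] [ 0.02    0.0172 -0.0001 -0.0073  0.0066 -0.0017  0.0126  0.007   0.004
 -0.0068  0.0004 -0.0023]
```

Call:
carry_out([
  [-4,4,3,-1,0,-4,1],
  [-4,4,3,-2,0,-8,1],
  [-6,6,4,-2,0,-12,1],
  [-10,11,9,-3,0,-16,1],
  [-15,17,13,-3,-1,-20,1],
  [-20,22,18,-3,-3,-24,1],
  [-25.8,29.1,22.9,-2.8,-6,-24.3,1],
  [-25.8,29.1,22.9,-2.8,-8,-24.3,1],
  [-25.8,29.1,22.9,-2.8,-8,-24.3,1],
  [-25.8,29.1,22.9,-2.8,-8,-24.3,1],
])

```text
time: 5.7
position: [0.483, 0.3924, 0.1609]
tool_rot: [1.885, 1.534, -0.875]
ft_force: [-0.8, -0.3, 0.7]
grip_width: 0.999
grip_force: 0.0
```

Run:
```python
from kin import *
np.set_printoptions(precision=4,suppress=True)
c=np.array([.462,.289,.075]);a=-.19;yaw=a-np.pi/2;h=np.array([np.cos(yaw),np.sin(yaw),0])
G=c-.012*h+[0,0,.024]
Rt=tool(yaw,40,0);delta(G-.12*Rt[:,2],Rt,'pre');delta(G,Rt,'g')
s=ctrl.get_state();print(s['joint_positions'],s['position'])
t=grab('top','t2');sc=grab('scene','s2')
m=np.hstack([cv2.resize(t['pixels'][150:330,100:300],(400,360)),cv2.resize(sc['pixels'][100:325,260:510],(400,360))])
cv2.imwrite('pics/m2.png',m[:,:,::-1])
```

```text
pre turn deg [0.6 0.7 0.4] shift cm [-0.41 -1.56  0.3 ]
g turn deg [0.6 0.7 0.4] shift cm [ -2.15 -10.59  -7.41]
[-1.1821  0.9518  0.5337  0.9735  0.1039  2.0169 -0.8802] [0.483  0.3924 0.1609]
```

View pics/m2.png

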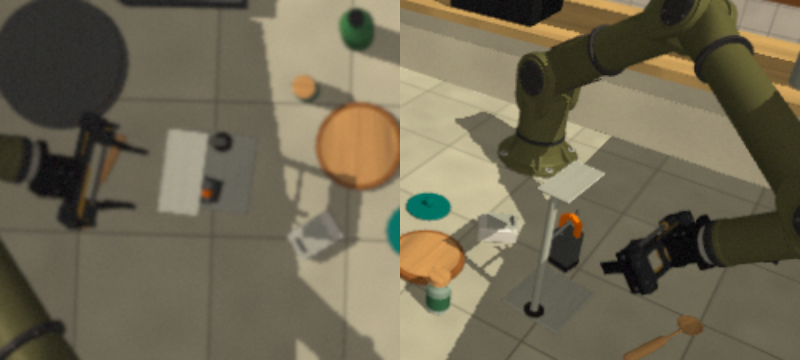

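The picture shows the open gripper on the stand's +y side, tilted and pointing at the hanging probe: (208,190) in the left half and (566,245) in the right half. The way in is clear, so I'll go in and close.

Call:
carry_out([
  [0.6,0.7,0.4,-0.4,-2,-1.3,1],
  [0.6,0.7,0.4,-0.8,-4,-2.7,1],
  [0.6,0.7,0.4,-1.2,-6,-4.2,1],
  [0.6,0.7,0.4,-1.6,-8,-5.6,1],
  [0.6,0.7,0.4,-2,-9.6,-6.7,1],
  [0.6,0.7,0.4,-2.1,-10.6,-7.4,1],
  [0.6,0.7,0.4,-2.1,-10.6,-7.4,1],
  [0.6,0.7,0.4,-2.1,-10.6,-7.4,1],
])

```text
time: 6.6
position: [0.4623, 0.2871, 0.0872]
tool_rot: [1.883, 1.556, -0.878]
ft_force: [0.3, -0.2, 1.5]
grip_width: 1.0
grip_force: 0.0
```

Run:
```python
from kin import *
np.set_printoptions(precision=4,suppress=True)
c=np.array([.462,.289,.075]);a=-.19;yaw=a-np.pi/2;h=np.array([np.cos(yaw),np.sin(yaw),0])
G=c-.012*h+[0,0,.024]
Rt=tool(yaw,40,0);delta(G,Rt,'g')
s=ctrl.get_state();print(s['joint_positions'],s['position'],s['ft_force'])
t=grab('top','t3');sc=grab('scene','s3')
m=np.hstack([cv2.resize(t['pixels'][195:285,150:250],(400,360)),cv2.resize(sc['pixels'][190:290,310:420],(400,360))])
cv2.imwrite('pics/m3.png',m[:,:,::-1])
```

```text
g turn deg [ 0.  0. -0.] shift cm [-0.08 -0.06 -0.04]
[-1.2103  0.8284  0.5397  1.3632  0.1338  1.741  -0.8936] [0.4623 0.2871 0.0872] [ 0.345  -0.1825  1.5116]
```

View pics/m3.png

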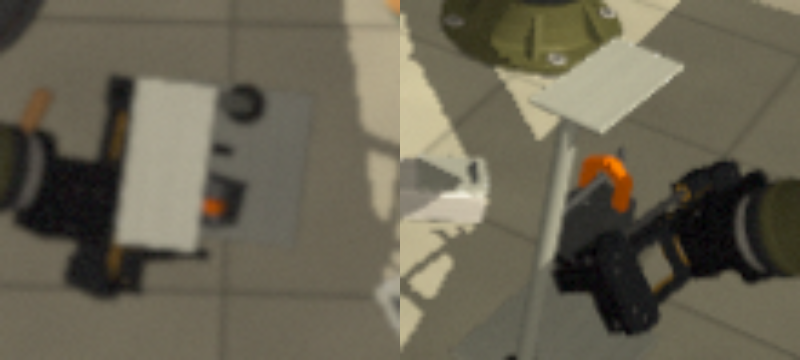

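The fingers sit either side of the block: tips at (220,150) and (200,255) in the left half, with the block at (225,200). Closing now.

Call:
carry_out([
  [0,0,0,0,0,0,0.6],
  [0,0,0,0,0,0,0.5],
  [0,0,0,0,0,0,0.45],
  [0,0,0,0,0,0,0.3],
  [0,0,0,0,0,0,0.3],
  [0,0,0,0,0,0,0.3],
], squeeze=35)

```text
time: 7.3
position: [0.4619, 0.2858, 0.0866]
tool_rot: [1.882, 1.554, -0.88]
ft_force: [-0.4, -0.1, -0.4]
grip_width: 0.542
grip_force: 0.0
```

Call:
carry_out([
  [0,0,0,0,0,0,0.3],
  [0,0,0,0,0,0,0.3],
  [0,0,0,0,0,0,0.3],
  [0,0,0,0,0,0,0.3],
])

```text
time: 7.7
position: [0.4618, 0.2859, 0.0865]
tool_rot: [1.882, 1.555, -0.88]
ft_force: [-0.5, 0.6, -1.3]
grip_width: 0.465
grip_force: 34.3
```

Call:
carry_out([
  [0,0,0,0,0,0.5,0.3],
  [0,0,0,0,0,1.0,0.3],
  [0,0,0,0,0,1.4,0.3],
  [0,0,0,0,0,1.7,0.3],
  [0,0,0,0,0,1.7,0.3],
  [0,0,0,0,0,1.7,0.3],
])

```text
time: 8.3
position: [0.4619, 0.2859, 0.1036]
tool_rot: [1.883, 1.555, -0.88]
ft_force: [-0.3, 0.3, -3.1]
grip_width: 0.464
grip_force: 34.3
```

Run:
```python
from kin import *
np.set_printoptions(precision=3,suppress=True)
s=ctrl.get_state();print(s['joint_positions'],s['position'])
p=np.load('p.npy');q=np.array(s['joint_positions'])
for pos,hd in(((.33,.30,.125),-101),((.33,.24,.14),-75),((.42,.12,.14),-60),((.565,0,.1),-60),((.565,0,.042),-60),((.565,0,.042),-45),((.565,0,.042),-30),((.565,0,.042),-75)):
    e=ik(pos,tool(np.radians(hd),40,0),p,6,q0=q);print(pos,hd,f'{e[0]*1000:.0f}mm {e[1]:.2f}',e[2],e[3])
```

```text
[-1.213  0.81   0.546  1.36   0.143  1.763 -0.885] [0.462 0.286 0.104]
(0.33, 0.3, 0.125) -101 0mm 0.00 [-1.347  0.78   0.509  1.434  0.068  1.776 -1.029] 0.2740332950430726
(0.33, 0.24, 0.14) -75 0mm 0.00 [-1.513  0.545  0.434  1.768  0.347  1.547 -0.929] 0.5032186612241036
(0.42, 0.12, 0.14) -60 0mm 0.00 [-1.438  0.342  0.451  2.077  0.646  1.276 -0.817] 0.37287414683308207
(0.565, 0, 0.1) -60 0mm 0.00 [-1.19   0.488  0.625  2.066  0.772  0.925 -0.644] 0.3835544977666614
(0.565, 0, 0.042) -60 0mm 0.00 [-1.185  0.622  0.623  2.073  0.751  0.813 -0.714] 0.37683460605378194
(0.565, 0, 0.042) -45 0mm 0.00 [-1.209  0.512  0.601  2.278  1.124  0.66  -0.893] 0.1721580692928102
(0.565, 0, 0.042) -30 0mm 0.02 [-1.624  0.774  1.131  2.45   1.536  0.137 -1.22 ] 4.440892098500626e-16
(0.565, 0, 0.042) -75 0mm 0.00 [-1.083  0.715  0.596  1.872  0.536  1.011 -0.665] 0.5783916271064624
```

Call:
carry_out([
  [0,0,0,-1,0.1,0,0.3],
  [0,0,0,-2,0.2,0,0.3],
  [0,0,0,-3.5,0.3,0,0.3],
  [0,0,0,-5,0.4,0,0.3],
  [0,0,0,-7,0.5,0,0.3],
  [0,0,0,-9,0.6,0,0.3],
  [0,0,0,-11,0.7,0,0.3],
  [0,0,0,-13,0.8,0,0.3],
  [0,0,0,-14,0.9,0,0.3],
  [0,0,0,-14,0.9,0,0.3],
])

```text
time: 9.3
position: [0.3201, 0.2957, 0.1036]
tool_rot: [1.88, 1.558, -0.88]
ft_force: [0.6, -0.9, -1.9]
grip_width: 0.459
grip_force: 34.3
```

Run:
```python
from kin import *
np.set_printoptions(precision=3,suppress=True)
s=ctrl.get_state();print(s['joint_positions'],s['position'],s['grip_width'],s['ft_force'])
t=grab('top','t4');sc=grab('scene','s4')
for z in(.212,): 
  for d,b in((t,(150,200,110,120)),(sc,(320,150,150,130))):
    hsv=cv2.cvtColor(d['pixels'],cv2.COLOR_RGB2HSV);m=cv2.inRange(hsv,(3,170,100),(14,255,255));k=np.zeros_like(m);x,y,w,h=b;k[y:y+h,x:x+w]=m[y:y+h,x:x+w]
    n,_,st,c=cv2.connectedComponentsWithStats(k);print([(st[i].tolist(),c[i].round(1)) for i in range(1,n) if st[i,4]>5])
for zz in(.024,): delta((.57,-.012,.06),tool(-np.pi/4,40,0),'place+2cm')
```

```text
[-1.41   0.654  0.512  1.601  0.09   1.743 -1.071] [0.32  0.296 0.104] 0.4592207005933887 [ 0.565 -0.92  -1.87 ]
[([186, 286, 14, 5, 52], array([193. , 288.1]))]
[([381, 210, 15, 14, 92], array([389., 216.]))]
place+2cm turn deg [ 0.1  0.1 55.9] shift cm [ 25.8  -31.71  -5.6 ]
```

Call:
carry_out([
  [0,0,8,0.5,-3,1,0.3],
  [0,0,16,1,-6,2,0.3],
  [0,0,24,2,-9,3,0.3],
  [0,0,32,3,-12,3,0.3],
  [0,0,40,5,-15,3,0.3],
  [0,0,48,8,-18,3,0.3],
  [0,0,55.9,11,-21,3,0.3],
  [0,0,55.9,14,-24,3,0.3],
  [0,0,55.9,17,-26,2,0.3],
  [0,0,55.9,20,-28,0,0.3],
  [0,0,55.9,23,-30,-2,0.3],
  [0,0,55.9,25.8,-31.7,-3,0.3],
])

```text
time: 10.6
position: [0.5806, -0.0254, 0.0729]
tool_rot: [0.883, 2.124, -0.414]
ft_force: [-0.3, 0.3, -2.2]
grip_width: 0.464
grip_force: 34.3
```

Run:
```python
from kin import *
np.set_printoptions(precision=3,suppress=True)
s=ctrl.get_state();print(s['joint_positions'],s['position'],s['grip_width'],s['ft_force'])
delta((.57,-.012,.06),tool(-np.pi/4,40,0),'place+2cm')
t=grab('top','t5');sc=grab('scene','s5')
m=np.hstack([cv2.resize(t['pixels'][180:300,210:350],(400,360)),cv2.resize(sc['pixels'][190:315,230:370],(400,360))])
cv2.imwrite('pics/m5.png',m[:,:,::-1])
```

```text
[-1.229  0.266  0.79   2.278  1.122  0.721 -0.6  ] [ 0.581 -0.025  0.073] 0.46373407473888045 [-0.331  0.277 -2.152]
place+2cm turn deg [0.1 0.1 0.2] shift cm [-0.03  0.31 -2.51]
```

View pics/m5.png

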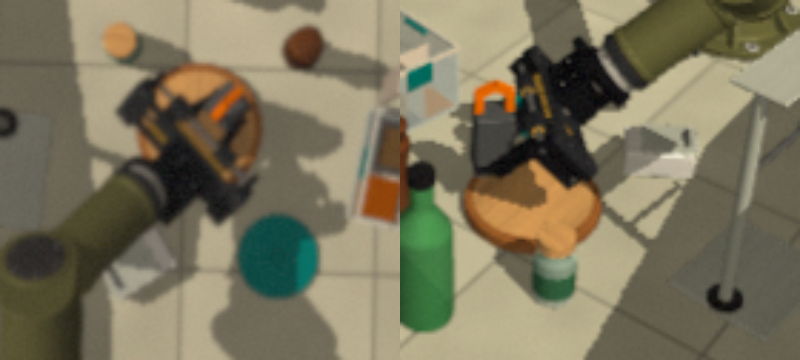

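The probe hangs upright in the grip above the board: bail at (230,105) in the left half, board at (200,130). Lowering it now.

Call:
carry_out([
  [0,0,0,0,0.3,-1,0.3],
  [0,0,0,0,0.3,-2,0.3],
  [0,0,0,0,0.3,-3,0.3],
  [0,0,0,0,0.3,-3.6,0.3],
  [0,0,0,0,0.3,-4,0.3],
  [0,0,0,0,0.3,-4.2,0.3],
  [0,0,0,0,0.3,-4.3,0.3],
  [0,0,0,0,0.3,-4.3,0.3],
])

```text
time: 11.5
position: [0.58, -0.0191, 0.0308]
tool_rot: [0.88, 2.125, -0.411]
ft_force: [-0.5, -0.9, -1.7]
grip_width: 0.461
grip_force: 34.3
```

Call:
carry_out([
  [0,0,0,0,0,-0.1,0.3],
  [0,0,0,0,0,-0.2,0.3],
  [0,0,0,0,0,-0.2,0.3],
])

```text
time: 11.8
position: [0.5804, -0.0196, 0.0299]
tool_rot: [0.881, 2.123, -0.413]
ft_force: [-5.0, 0.8, 7.9]
grip_width: 0.46
grip_force: 34.5
```

Contact with the board (+10 N). Releasing now, then backing out along the tool axis.

Call:
carry_out([
  [0,0,0,0,0,0.1,0.5],
  [0,0,0,0,0,0.1,0.6],
  [0,0,0,0,0,0.1,0.8],
  [0,0,0,0,0,0.1,1],
  [0,0,0,0,0,0.1,1],
  [0,0,0,0,0,0.1,1],
  [0,0,0,0,0,0.1,1],
  [0,0,0,0,0,0.1,1],
])

```text
time: 12.6
position: [0.5799, -0.0192, 0.0296]
tool_rot: [0.88, 2.126, -0.412]
ft_force: [-0.1, -0.4, 0.0]
grip_width: 0.981
grip_force: 0.0
```

Call:
carry_out([
  [0,0,0,-1,1,1.2,1],
  [0,0,0,-2.2,2.2,2.6,1],
  [0,0,0,-3.8,3.8,4.5,1],
  [0,0,0,-5.4,5.4,6.4,1],
  [0,0,0,-7.5,7.5,9,1],
  [0,0,0,-9.5,9.5,11.4,1],
  [0,0,0,-9.5,9.5,16,1],
  [0,0,0,-9.5,9.5,20,1],
  [0,0,0,-9.5,9.5,20,1],
])

```text
time: 13.5
position: [0.4868, 0.0777, 0.2339]
tool_rot: [0.884, 2.124, -0.4]
ft_force: [-0.5, 0.5, 0.3]
grip_width: 1.0
grip_force: 0.0
```

Run:
```python
from kin import *
np.set_printoptions(precision=3,suppress=True)
s=ctrl.get_state();print(s['joint_positions'],s['position'],s['grip_width'],s['ft_force'])
t=grab('top','t6');sc=grab('scene','s6')
def orange(d,b):
    hsv=cv2.cvtColor(d['pixels'],cv2.COLOR_RGB2HSV);m=cv2.inRange(hsv,(3,190,110),(13,255,255));k=np.zeros_like(m);x,y,w,h=b;k[y:y+h,x:x+w]=m[y:y+h,x:x+w]
    n,l,st,c=cv2.connectedComponentsWithStats(k)
    for i in range(1,n):
        if st[i,4]>8:
            v,u=np.nonzero(l==i);print(st[i].tolist(),c[i].round(1),cv2.minAreaRect(np.c_[u,v].astype(np.float32)))
orange(t,(250,190,70,70));orange(sc,(230,190,70,80))
m=np.hstack([cv2.resize(t['pixels'][180:300,210:350],(400,360),interpolation=cv2.INTER_CUBIC),cv2.resize(sc['pixels'][190:280,230:330],(400,360),interpolation=cv2.INTER_CUBIC)])
cv2.imwrite('pics/m6.png',m[:,:,::-1])
```

```text
[-1.504 -0.182  0.624  2.204  1.003  1.372 -0.477] [0.487 0.078 0.234] 1.0000541604366733 [-0.454  0.506  0.293]
[284, 210, 10, 11, 28] [288.6 214.8] ((288.7500305175781, 214.75001525878906), (2.1213202476501465, 12.727920532226562), 45.0)
[259, 229, 11, 6, 30] [263.6 231.3] ((263.9459533691406, 231.17568969726562), (4.6031718254089355, 10.028338432312012), 80.53767395019531)
[258, 235, 3, 5, 10] [259.1 237.1] ((259.0, 237.0), (4.0, 2.0), 90.0)
```

View pics/m6.png

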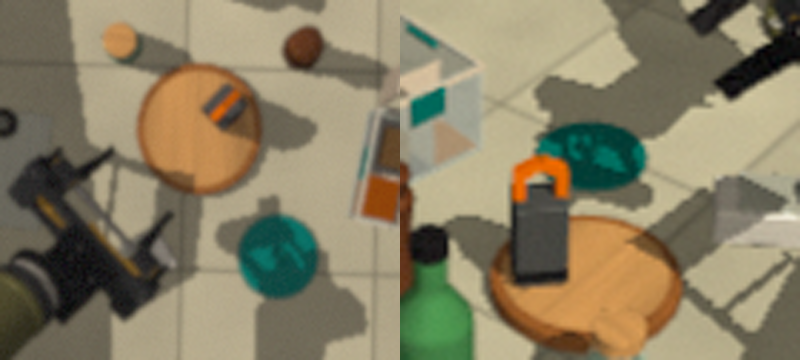

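The probe stands upright on the board and free: bail at (228,105) in the left half, block at (540,235) in the right. Next I'll measure the bail and refine the case pose.

Run:
```python
from kin import *
np.set_printoptions(precision=4,suppress=True)
t=grab('top');sc=grab('scene')
print('bail top z.14',onz(t,289.2,215.2,.139), 'tri',tri(ray(t,289.2,215.2),ray(sc,265,230.5)))
e=np.array([onz(t,u,v,.139)[:2] for u,v in((284.5,219.5),(294,210))]);d=e[1]-e[0];print('bail dir deg',np.degrees(np.arctan2(d[1],d[0])))
# bay floor mask
hsv=cv2.cvtColor(t['pixels'],cv2.COLOR_RGB2HSV);m=cv2.inRange(hsv,(3,150,90),(14,255,255));k=np.zeros_like(m);k[235:262,330:355]=m[235:262,330:355]
k=cv2.morphologyEx(k,cv2.MORPH_OPEN,np.ones((3,3)))
v,u=np.nonzero(k);r=cv2.minAreaRect(np.c_[u,v].astype(np.float32));bp=cv2.boxPoints((r[0],(r[1][0]+1,r[1][1]+1),r[2]));P=np.array([onz(t,*b,.005)[:2] for b in bp]);print(r,P)
C=np.array([.4966,-.2822]);
for a in(-.172,-.19):
    x=np.array([np.cos(a),np.sin(a)]);y=np.array([-x[1],x[0]]);print(a,'in case',np.c_[(P-C)@x,(P-C)@y]*1000)
# rim edges: subpixel from gradient along lines between rough corners
g=cv2.GaussianBlur(cv2.cvtColor(t['pixels'],cv2.COLOR_RGB2GRAY),(0,0),.8).astype(np.float32)
cor=np.array([(333.7,252.5),(383,263),(390,227),(340.5,216)])
for i in range(4):
    p,q=cor[i],cor[(i+1)%4];n=np.array([(q-p)[1],-(q-p)[0]]);n/=np.linalg.norm(n)
    if n@((p+q)/2-cor.mean(0))<0:n=-n
    prof=[]
    for o in np.arange(-4,4.1,.5):
        pts=np.array([p+(q-p)*s+n*o for s in np.linspace(.15,.85,40)],np.float32)
        prof.append(cv2.remap(g,pts[:,:1],pts[:,1:],cv2.INTER_LINEAR).mean())
    print(i,np.round(prof).astype(int))
```

```text
bail top z.14 [ 0.5768 -0.0181  0.139 ] tri (array([ 0.5775, -0.0189,  0.1353]), np.float64(0.0019560941298692232))
bail dir deg -43.60179961633151
((343.19232177734375, 245.5384521484375), (10.78638744354248, 12.74754810333252), 11.309932708740234) [[ 0.4483 -0.2023]
 [ 0.5003 -0.2117]
 [ 0.4924 -0.2564]
 [ 0.4405 -0.2469]]
-0.172 in case [[-61.2601  70.4166]
 [ -8.4558  70.0548]
 [ -8.5122  24.7439]
 [-61.3064  25.1696]]
-0.19 in case [[-62.5176  69.3026]
 [ -9.7153  69.8913]
 [ -8.9562  24.5866]
 [-61.7495  24.062 ]]
0 [ 95  98 101 106 113 123 133 141 148 151 152 152 154 156 159 161 162]
1 [125 125 126 128 132 137 141 140 135 127 117 109 103 101  99  99  98]
2 [ 95  91  89  88  89  91  92  92  92  92  93  95  98 102 106 110 112]
3 [ 84  93 104 116 127 135 138 137 134 133 136 142 149 156 162 165 167]
```

Run:
```python
from kin import *
np.set_printoptions(precision=4,suppress=True)
t=grab('top')
bay=np.array([.4715,-.2228]);a=-.18;x=np.array([np.cos(a),np.sin(a)]);y=np.array([-x[1],x[0]]);C=bay+.038*x-.056*y;print('C',C)
g=cv2.cvtColor(t['pixels'],cv2.COLOR_RGB2HSV)
for u,v in((350,212),(403,223),(376.5,217.5),(352,200),(405,212.5)):
    p=onz(t,u,v,.239)[:2]-C;print('lid edge case frame mm',p@x*1000,p@y*1000)
# brightness profile across lid strip along image normal through mid
for u0 in(360,378,396):
    n=np.array([-.2,.98]);c=np.array([u0,207+(u0-378)*.2])
    print(u0,[(round(o),g[int(round((c+n*o)[1])),int(round((c+n*o)[0]))].tolist()) for o in range(-10,18,2)])
    
s=ctrl.get_state()
ps=np.deg2rad(45);Rt=np.c_[np.cross([np.cos(ps),np.sin(ps),0],[0,0,-1]),[np.cos(ps),np.sin(ps),0],[0,0,-1]]
delta((.577,-.018,.138+.08),Rt,'above bail')
```

```text
C [ 0.4989 -0.2847]
lid edge case frame mm 75.31729386795195 84.19236161541251
lid edge case frame mm 75.17809214518003 -92.20679467643974
lid edge case frame mm 75.24006340154298 -3.9680380534215054
lid edge case frame mm 115.11374472750404 85.44572852416607
lid edge case frame mm 110.14928683136776 -92.13636273768107
360 [(-10, [23, 58, 176]), (-8, [23, 58, 175]), (-6, [21, 60, 175]), (-4, [20, 62, 176]), (-2, [18, 59, 191]), (0, [17, 64, 207]), (2, [17, 65, 212]), (4, [17, 65, 211]), (6, [17, 64, 211]), (8, [16, 67, 209]), (10, [19, 61, 177]), (12, [21, 60, 171]), (14, [21, 56, 155]), (16, [20, 37, 104])]
378 [(-10, [20, 56, 169]), (-8, [21, 57, 170]), (-6, [22, 55, 171]), (-4, [22, 60, 167]), (-2, [18, 60, 188]), (0, [16, 64, 204]), (2, [16, 63, 213]), (4, [17, 64, 210]), (6, [17, 65, 208]), (8, [17, 63, 206]), (10, [57, 38, 122]), (12, [86, 232, 109]), (14, [86, 230, 100]), (16, [86, 230, 102])]
396 [(-10, [22, 56, 179]), (-8, [20, 59, 178]), (-6, [21, 58, 154]), (-4, [21, 58, 177]), (-2, [19, 52, 196]), (0, [18, 66, 205]), (2, [16, 66, 211]), (4, [17, 68, 211]), (6, [17, 68, 211]), (8, [16, 63, 210]), (10, [18, 62, 180]), (12, [14, 65, 90]), (14, [17, 54, 90]), (16, [18, 56, 105])]
above bail turn deg [35.6 35.4 -0. ] shift cm [ 9.27 -9.3  -2.94]
```

Run:
```python
from kin import *
Rt=tool(-np.pi/4,75,0);G=np.array([.577,-.018,.138])
delta(G-.1*Rt[:,2],Rt,'pre');delta(G,Rt,'g')
```

```text
pre turn deg [25.  24.8 -0. ] shift cm [ 7.79 -7.82 -1.22]
g turn deg [25.  24.8 -0. ] shift cm [  9.62  -9.65 -10.87]
```

Call:
carry_out([
  [5,5,0,0,0,2,1],
  [10,10,0,1,-1,3,1],
  [15,15,0,3,-3,3,1],
  [20,20,0,5,-5,3,1],
  [25,24.8,0,7,-7,1,1],
  [25,24.8,0,7.8,-7.8,-1.2,1],
  [25,24.8,0,8.3,-8.3,-4,1],
  [25,24.8,0,8.9,-8.9,-7,1],
  [25,24.8,0,9.4,-9.4,-9.5,1],
  [25,24.8,0,9.6,-9.6,-10.9,1],
  [25,24.8,0,9.6,-9.6,-10.9,1],
])

```text
time: 14.85
position: [0.5783, -0.0221, 0.1173]
tool_rot: [1.113, 2.678, -0.153]
ft_force: [-0.6, -0.2, 0.7]
grip_width: 1.002
grip_force: 0.0
```

Run:
```python
from kin import *
Rt=tool(-np.pi/4,75,0);G=np.array([.577,-.018,.138]);delta(G,Rt,'g')
t=grab('top','t7');sc=grab('scene','s7')
s=ctrl.get_state();P=s['position'];print(s['joint_positions'].round(2),s['ft_force'])
print('proj tcp top',proj(t,[P,[.577,-.018,.14]]),'scene',proj(sc,[P,[.577,-.018,.138]]))
m=np.hstack([cv2.resize(t['pixels'][190:240,260:315],(400,360),interpolation=cv2.INTER_CUBIC),cv2.resize(sc['pixels'][200:275,230:313],(400,360),interpolation=cv2.INTER_CUBIC)])
cv2.imwrite('pics/m7.png',m[:,:,::-1])
```

```text
g turn deg [ 0.1 -0.3  0.2] shift cm [0.22 0.06 0.23]
[-1.18  0.23  1.16  1.95 -0.03  0.92  0.75] [0.10215846 0.0378654  0.87965077]
proj tcp top [[290.01281182 214.4222317 ]
 [289.17252828 215.1214863 ]] scene [[264.18179275 234.34567314]
 [265.61835505 229.91059391]]
```

View pics/m7.png

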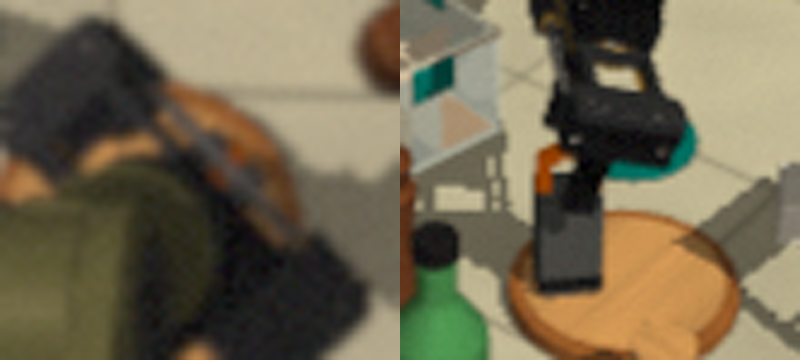

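The fingers straddle the bail, which shows at (548,165) in the right half below the gripper, and the probe is undisturbed. Closing now.

Call:
carry_out([
  [0,0,0,0.2,0,0.2,0.7],
  [0,0,0,0.2,0,0.2,0.4],
  [0,0,0,0.2,0,0.2,0.2],
  [0,0,0,0.2,0,0.2,0.05],
  [0,0,0,0.2,0,0.2,0],
  [0,0,0,0.2,0,0.2,0],
  [0,0,0,0.2,0,0.2,0],
  [0,0,0,0.2,0,0.2,0],
  [0,0,0,0.2,0,0.2,0],
  [0,0,0,0.2,0,0.2,0],
  [0,0,0,0.2,0,0.2,0],
  [0,0,0,0.2,0,0.2,0],
], squeeze=40)

```text
time: 16.15
position: [0.5827, -0.0203, 0.1224]
tool_rot: [1.11, 2.676, -0.142]
ft_force: [-0.7, -0.1, -0.2]
grip_width: 0.105
grip_force: 39.9
```

Call:
carry_out([
  [0,0,0,0,0,0,0],
  [0,0,0,0,0,0,0],
  [0,0,0,0,0,0,0],
  [0,0,0,0,0,0,0],
  [0,0,0,0,0,0,0],
])

```text
time: 16.65
position: [0.5828, -0.0202, 0.1225]
tool_rot: [1.11, 2.676, -0.142]
ft_force: [-0.3, 0.7, -1.6]
grip_width: 0.11
grip_force: 39.9
```

Call:
carry_out([
  [0,0,0,0,0,1,0],
  [0,0,0,0,0,3,0],
  [0,0,0,0,0,6,0],
  [0,0,0,0,0,9,0],
  [0,0,0,0,0,12,0],
  [0,0,0,0,0,14,0],
  [0,0,0,0,0,14,0],
])

```text
time: 17.35
position: [0.5849, -0.0203, 0.2658]
tool_rot: [1.11, 2.672, -0.135]
ft_force: [0.3, 0.3, -2.4]
grip_width: 0.106
grip_force: 39.9
```

Run:
```python
from kin import *
s=ctrl.get_state();print(s['joint_positions'].round(3),s['position'],s['grip_width'],s['ft_force'])
Rt=tool(-.18-np.pi/2,75,0)
for z in(.278,.128):
  delta((.4712,-.2240,z),Rt,'bay')
e=ik((.4712,-.2240,.128),Rt,np.load('p.npy'),4,q0=s['joint_positions']);print(e)
```

```text
[-1.302 -0.01   1.175  1.761  0.224  1.223  0.598] [ 0.58485501 -0.02034493  0.26579771] 0.10564418269404942 [ 0.30025952  0.29208571 -2.37404949]
bay turn deg [ -0.1   0.5 -55.3] shift cm [-11.45 -20.85  -0.62]
bay turn deg [ -0.1   0.5 -55.3] shift cm [-11.45 -20.85 -15.62]
(np.float64(2.8857606771542217e-08), np.float64(7.39812630305386e-07), array([-0.79952573,  0.37817223,  1.22520867,  1.92031797, -0.11527245,
        1.03321443,  0.2679062 ]), np.float64(0.014791326091770696))
```

Call:
carry_out([
  [0,0,-5,-1,-2,0.5,0],
  [0,0,-11,-2.5,-5,1,0],
  [0,0,-17,-4,-7.5,1,0],
  [0,0,-24,-5.5,-10,1,0],
  [0,0,-31,-7,-13,1,0],
  [0,0,-38,-8.5,-15.5,1,0],
  [0,0,-45,-10,-18,0,0],
  [0,0.5,-51,-11,-20,-0.6,0],
  [0,0.5,-55.3,-11.4,-20.8,-0.6,0],
  [0,0.5,-55.3,-11.4,-20.8,-0.6,0],
  [0,0.5,-55.3,-11.4,-20.8,-0.6,0],
])

```text
time: 18.45
position: [0.4686, -0.2279, 0.2559]
tool_rot: [2.276, 1.902, -0.302]
ft_force: [0.4, 0.0, -2.1]
grip_width: 0.112
grip_force: 39.9
```

Run:
```python
from kin import *
np.set_printoptions(precision=4,suppress=True)
s=ctrl.get_state();print(s['joint_positions'].round(3),s['position'],s['grip_width'],s['ft_force'])
Rt=tool(-.18-np.pi/2,75,0)
delta((.4712,-.2240,.278),Rt,'bay')
t=grab('top','t8');sc=grab('scene','s8')
a=-.18;C=np.array([.4985,-.2862]);x=np.array([np.cos(a),np.sin(a)]);y=np.array([-x[1],x[0]])
W=lambda p:[*(C+p[0]/1000*x+p[1]/1000*y),p[2]/1000]
def draw(d,box,P,f):
    im=cv2.resize(d['pixels'][box[1]:box[3],box[0]:box[2]],None,fx=f,fy=f,interpolation=cv2.INTER_CUBIC)
    for L,c in P:
        q=((proj(d,[W(p) for p in L])-[box[0],box[1]]+.5)*f).round().astype(int);cv2.polylines(im,[q.reshape(-1,1,2)],True,c,1)
    return im
P=[([(-69,-89,100),(-69,89,100),(69,89,100),(69,-89,100)],(255,0,255)),([(-65,27,5),(-65,85,5),(-11,85,5),(-11,27,5)],(0,255,0))]
pr=[([(-58,33,155),(-58,79,155),(-18,79,155),(-18,33,155)],(255,255,0)),([(-58,33,240),(-58,79,240),(-18,79,240),(-18,33,240)],(0,255,255))]
m=np.hstack([draw(t,(320,190,410,280),P,4.4)[:396,:396],draw(sc,(160,120,270,250),P+pr,3.6)[:396,:396]])
cv2.imwrite('pics/m8.png',m[:,:,::-1])
```

```text
[-1.005 -0.073  1.195  1.8    0.333  1.383 -0.054] [ 0.4686 -0.2279  0.2559] 0.11200074096894595 [ 0.371   0.0338 -2.1337]
bay turn deg [-0.3 -0.3 -0. ] shift cm [ 0.17 -0.09  0.37]
```

View pics/m8.png

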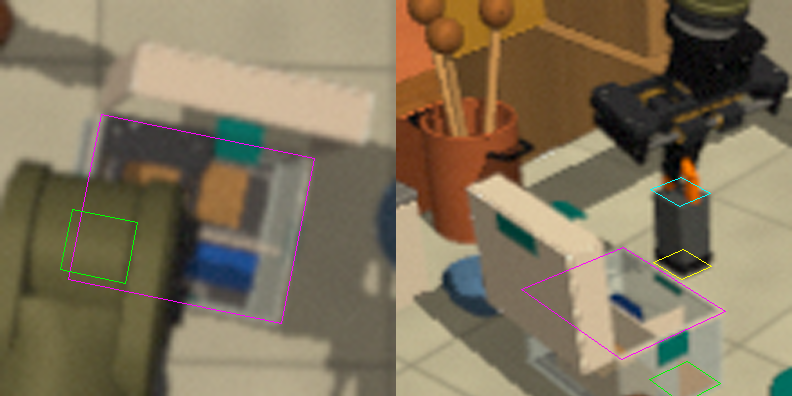

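The overlay fits. The drawn probe boxes lie on the real block at (683,230) in the right half, above the bay outline at (685,382), and the rim lines coincide with the case. Lowering it into the bay.

Call:
carry_out([
  [0,0,0,0.2,-0.1,-1.5,0],
  [0,0,0,0.2,-0.1,-3,0],
  [0,0,0,0.2,-0.1,-4.5,0],
  [0,0,0,0.2,-0.1,-5.5,0],
  [0,0,0,0.2,-0.1,-6.5,0],
  [0,0,0,0.2,-0.1,-7.5,0],
  [0,0,0,0.2,-0.1,-7.5,0],
])

```text
time: 19.25
position: [0.4702, -0.2288, 0.1804]
tool_rot: [2.277, 1.902, -0.303]
ft_force: [1.1, -0.2, -2.5]
grip_width: 0.108
grip_force: 39.9
```

Call:
carry_out([
  [0,0,0,0,0,-1,0],
  [0,0,0,0,0,-2,0],
  [0,0,0,0,0,-3,0],
  [0,0,0,0,0,-4,0],
  [0,0,0,0,0,-5,0],
  [0,0,0,0,0,-5.8,0],
  [0,0,0,0,0,-6.3,0],
  [0,0,0,0,0,-6.3,0],
])

```text
time: 20.05
position: [0.4704, -0.2292, 0.1179]
tool_rot: [2.277, 1.9, -0.303]
ft_force: [0.4, 0.5, -1.8]
grip_width: 0.113
grip_force: 39.9
```

Call:
carry_out([
  [0,0,0,0,0,-0.2,0],
  [0,0,0,0,0,-0.4,0],
  [0,0,0,0,0,-0.5,0],
  [0,0,0,0,0,-0.6,0],
  [0,0,0,0,0,-0.7,0],
  [0,0,0,0,0,-0.75,0],
])

```text
time: 20.65
position: [0.4709, -0.2292, 0.111]
tool_rot: [2.277, 1.9, -0.301]
ft_force: [-0.4, -0.9, -1.9]
grip_width: 0.113
grip_force: 39.9
```

Call:
carry_out([
  [0,0,0,0,0,-0.1,0],
  [0,0,0,0,0,-0.2,0],
  [0,0,0,0,0,-0.3,0],
])

```text
time: 20.95
position: [0.4712, -0.2294, 0.1085]
tool_rot: [2.276, 1.9, -0.301]
ft_force: [-2.2, 1.9, 8.6]
grip_width: 0.113
grip_force: 39.9
```

Call:
carry_out([
  [0,0,0,0,0,0.15,0],
  [0,0,0,0,0,0.15,0.2],
  [0,0,0,0,0,0.15,0.4],
  [0,0,0,0,0,0.15,0.4],
  [0,0,0,0,0,0.15,0.4],
  [0,0,0,0,0,0.15,0.4],
  [0,0,0,0,0,0.15,0.4],
])

```text
time: 21.65
position: [0.4709, -0.2292, 0.1096]
tool_rot: [2.277, 1.9, -0.301]
ft_force: [-0.4, -0.1, 0.4]
grip_width: 0.395
grip_force: 0.0
```

Call:
carry_out([
  [0,0,0,0,0.3,1,0.4],
  [0,0,0,0,0.8,3,0.4],
  [0,0,0,0,1.3,5,0.4],
  [0,0,0,0,2,8,0.4],
  [0,0,0,0,3,12,0.4],
  [0,0,0,-1,7,16,0.4],
  [0,0,0,-1,11,18,0.4],
  [0,0,0,-1,15,18,0.4],
  [0,0,0,-1,19,18,0.2],
  [0,0,0,-1,22,18,0],
  [0,0,0,-1,22,18,0],
])

```text
time: 22.75
position: [0.461, -0.0043, 0.29]
tool_rot: [2.269, 1.908, -0.299]
ft_force: [0.4, -0.8, 0.1]
grip_width: 0.212
grip_force: 0.0
```

Run:
```python
from kin import *
np.set_printoptions(precision=4,suppress=True)
s=ctrl.get_state();print(s['time'],s['joint_positions'].round(3),s['position'],s['grip_width'],s['ft_force'])
t=grab('top','t9');sc=grab('scene','s9')
m=np.hstack([cv2.resize(t['pixels'][190:280,320:410],(396,396),interpolation=cv2.INTER_CUBIC),cv2.resize(sc['pixels'][150:250,160:260],(396,396),interpolation=cv2.INTER_CUBIC)])
cv2.imwrite('pics/m9.png',m[:,:,::-1])
```

```text
22.75 [-1.155 -0.121  0.859  1.781  0.317  1.568 -0.5  ] [ 0.461  -0.0043  0.29  ] 0.2122605657006235 [ 0.3693 -0.756   0.0795]
```

View pics/m9.png

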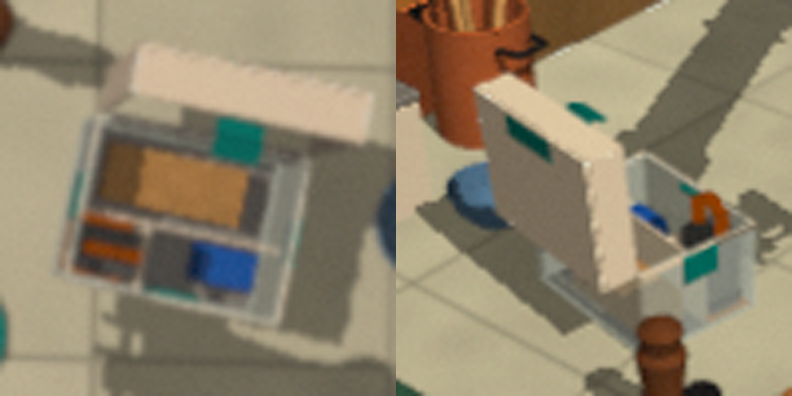

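The probe stands upright in the bay: bail along case y at (110,252) in the left half and at (710,212) in the right. The lid is still open. Next is the lid path: going around behind it with the fingers shut.

```bash
cat > lid.py <<'E'
from kin import *
np.set_printoptions(precision=4,suppress=True)
a=-.18;C=np.array([.4985,-.2862]);x=np.array([np.cos(a),np.sin(a),0]);y=np.array([-x[1],x[0],0])
Rd=np.c_[np.cross(y,[0,0,-1]),y,[0,0,-1]]
def lidp(th,r,n):
    f=-np.cos(th)*x+np.array([0,0,np.sin(th)]);N=np.sin(th)*x+np.array([0,0,np.cos(th)])
    return np.array([*C,.1])+.069*x+r*f+n*N
def to(tcp,nm): delta(tcp,Rd,nm,0)
E
python3 - <<'E'
from lid import *
to(lidp(1.61,.10,.042+.035)+[0,0,.13],'above behind');to(lidp(1.61,.10,.042+.035),'behind')
p=np.load('p.npy');s=ctrl.get_state();q=s['joint_positions']
for th,r,n in((1.61,.1,.077),(1.2,.11,.05),(.6,.125,.045),(0,.125,.042)):
    e=ik(lidp(th,r,n),Rd,p,4,grasp=0,q0=q);print(th,lidp(th,r,n),e[0],e[1],e[2].round(2));q=e[2]
E
```

```text
above behind turn deg [13.7  9.1 89.4] shift cm [ 18.49 -30.38   3.68]
behind turn deg [13.7  9.1 89.4] shift cm [ 18.49 -30.38  -9.32]
1.61 [ 0.6459 -0.313   0.1969] 6.839967836383481e-08 4.538649952988456e-06 [ 0.15  0.51  0.46  1.29 -0.22  1.39  1.99]
1.2 [ 0.573  -0.2998  0.2206] 8.04499671397393e-09 3.67348731824995e-07 [ 0.12  0.36  0.48  1.45 -0.17  1.38  2.  ]
0.6 [ 0.4899 -0.2846  0.2077] 9.303181396370251e-09 4.6670998292067925e-07 [ 0.1   0.2   0.5   1.66 -0.1   1.31  2.  ]
0 [ 0.4434 -0.2762  0.142 ] 6.751901558623763e-09 3.6470494145552496e-07 [ 0.11  0.17  0.5   1.83 -0.09  1.16  2.03]
```

```bash
sed -i 's/^Rd=.*/Rd=np.c_[np.cross(-y,[0,0,-1]),-y,[0,0,-1]]/' lid.py
python3 - <<'E'
from lid import *
to(lidp(1.61,.10,.042+.035)+[0,0,.13],'above behind')
E
```

```text
above behind turn deg [  9.1 -13.7 -89.5] shift cm [ 18.49 -30.38   3.68]
```

Call:
carry_out([
  [1,-1,-8,0,0,3,0],
  [2,-2.5,-16,1,-1,5,0],
  [3,-4,-24,3,-3,6,0],
  [3.5,-5,-32,5,-6,6,0],
  [4,-6,-40,7,-9,6,0],
  [5,-7.5,-48,10,-13,6,0],
  [6,-9,-56,13,-17,6,0],
  [6.5,-10,-64,16,-21,6,0],
  [7.5,-11,-72,18,-25,6,0],
  [8,-12,-80,18.5,-29,6,0],
  [9,-13.5,-88,18.5,-30.4,4,0],
  [9.1,-13.7,-89.5,18.5,-30.4,3.7,0],
])

```text
time: 24.05
position: [0.6415, -0.3197, 0.3253]
tool_rot: [3.125, -0.304, -0.004]
ft_force: [-0.5, -0.5, -0.2]
grip_width: 0.002
grip_force: 0.0
```

Run:
```python
from lid import *
s=ctrl.get_state();print(s['time'],s['joint_positions'].round(3),s['position'],s['grip_width'],s['ft_force'])
to(lidp(1.61,.10,.042+.035)+[0,0,.13],'above behind')
to(lidp(1.61,.10,.042+.035),'behind')
```

```text
24.05 [-0.19   0.651  1.132  1.102 -0.584  1.702 -1.002] [ 0.6415 -0.3197  0.3253] 0.0018447480770041277 [-0.4889 -0.4632 -0.2188]
above behind turn deg [ 0.1 -0.2  0.8] shift cm [0.44 0.67 0.16]
behind turn deg [ 0.1 -0.2  0.8] shift cm [  0.44   0.67 -12.84]
```

Call:
carry_out([
  [0,0,0.8,0.4,0.7,-3,0],
  [0,0,0.8,0.4,0.7,-6,0],
  [0,0,0.8,0.4,0.7,-9,0],
  [0,0,0.8,0.4,0.7,-12,0],
  [0,0,0.8,0.4,0.7,-12.8,0],
  [0,0,0.8,0.4,0.7,-12.8,0],
])

```text
time: 24.65
position: [0.6499, -0.3047, 0.1984]
tool_rot: [-3.129, 0.257, 0.001]
ft_force: [0.6, -0.2, 0.3]
grip_width: 0.004
grip_force: 0.0
```

Run:
```python
from lid import *
s=ctrl.get_state();print(s['time'],s['joint_positions'].round(3),s['position'],s['ft_force'])
for th,r,n in((1.6,.10,.052),(1.4,.105,.05),(1.2,.11,.048),(1.0,.115,.046),(.8,.12,.044),(.6,.122,.043),(.4,.124,.042),(.25,.125,.042),(.12,.125,.042)): to(lidp(th,r,n),th)
```

```text
24.65 [-0.261  0.698  1.096  1.317 -0.612  1.481 -0.951] [ 0.6499 -0.3047  0.1984] [ 0.5551 -0.1744  0.2666]
1.6 turn deg [-0.1 -0.  -0.9] shift cm [-2.96 -0.37  0.  ]
1.4 turn deg [-0.1 -0.  -0.9] shift cm [-5.26  0.05  1.35]
1.2 turn deg [-0.1 -0.  -0.9] shift cm [-7.88  0.52  2.15]
1.0 turn deg [-0.1 -0.  -0.9] shift cm [-10.66   1.03   2.32]
0.8 turn deg [-0.1 -0.  -0.9] shift cm [-13.48   1.54   1.83]
0.6 turn deg [-0.1 -0.  -0.9] shift cm [-15.87   1.98   0.59]
0.4 turn deg [-0.1 -0.  -0.9] shift cm [-17.98   2.36  -1.15]
0.25 turn deg [-0.1 -0.  -0.9] shift cm [-19.25   2.59  -2.68]
0.12 turn deg [-0.1 -0.  -0.9] shift cm [-20.07   2.74  -4.18]
```

Call:
carry_out([
  [0,0,0,-1.5,-0.2,0,0],
  [0,0,0,-3,-0.4,0,0],
  [0,0,0,-4.1,-0.1,0.7,0],
  [0,0,0,-5.3,0.1,1.4,0],
  [0,0,0,-6.6,0.3,1.8,0],
  [0,0,0,-7.9,0.5,2.2,0],
  [0,0,0,-9.3,0.8,2.3,0],
  [0,0,0,-10.7,1,2.3,0],
  [0,0,0,-12.1,1.3,2.1,0],
  [0,0,0,-13.5,1.5,1.8,0],
  [0,0,0,-14.7,1.8,1.2,0],
  [0,0,0,-15.9,2,0.6,0],
])

```text
time: 25.85
position: [0.4914, -0.2864, 0.2062]
tool_rot: [-3.13, 0.26, -0.007]
ft_force: [1.5, 0.2, 0.1]
grip_width: 0.004
grip_force: 0.6
```

Run:
```python
from lid import *
s=ctrl.get_state();print(s['time'],s['position'],s['ft_force'])
for th,r,n in((.4,.124,.042),(.25,.125,.042),(.15,.125,.042),(.1,.125,.042),(.05,.125,.042),(0,.125,.042)): to(lidp(th,r,n),th)
sc=grab('scene')
hsv=cv2.cvtColor(sc['pixels'],cv2.COLOR_RGB2HSV);m=cv2.inRange(hsv,(78,150,40),(95,255,255));m[:150]=0;m[250:]=0;m[:,:160]=0;m[:,265:]=0
n,_,st,c=cv2.connectedComponentsWithStats(m);print([(st[i].tolist(),c[i].round(1)) for i in range(1,n) if st[i,4]>8])
for th in(.4,.5,.6,.7,.8):print(th,proj(sc,[lidp(th,.125,.042)]))
```

```text
25.85 [ 0.4914 -0.2864  0.2062] [1.4948 0.236  0.091 ]
0.4 turn deg [-0.   0.3 -0.8] shift cm [-2.12  0.54 -1.93]
0.25 turn deg [-0.   0.3 -0.8] shift cm [-3.39  0.77 -3.46]
0.15 turn deg [-0.   0.3 -0.8] shift cm [-4.04  0.88 -4.6 ]
0.1 turn deg [-0.   0.3 -0.8] shift cm [-4.32  0.94 -5.2 ]
0.05 turn deg [-0.   0.3 -0.8] shift cm [-4.57  0.98 -5.81]
0 turn deg [-0.   0.3 -0.8] shift cm [-4.8   1.02 -6.42]
[([222, 177, 8, 6, 25], array([226.1, 179.4])), ([233, 212, 8, 9, 45], array([236.5, 216.2]))]
0.4 [[227.6588 180.3858]]
0.5 [[225.6163 178.9506]]
0.6 [[223.3623 177.7989]]
0.7 [[220.9155 176.9487]]
0.8 [[218.2974 176.4155]]
```

Call:
carry_out([
  [0,0,0,-1.1,0.3,-1,0],
  [0,0,0,-2.1,0.5,-1.9,0],
  [0,0,0,-2.8,0.6,-2.7,0],
  [0,0,0,-3.4,0.8,-3.5,0],
  [0,0,0,-3.8,0.9,-4.1,0],
  [0,0,0,-4,0.9,-4.6,0],
  [0,0,0,-4,0.9,-4.6,0],
])

```text
time: 26.6
position: [0.4503, -0.2768, 0.158]
tool_rot: [-3.129, 0.261, 0.001]
ft_force: [-0.5, 0.9, 1.9]
grip_width: 0.003
grip_force: 0.6
```

Call:
carry_out([
  [0,0,0,-0.2,0.1,-0.4,0],
  [0,0,0,-0.4,0.1,-0.8,0],
  [0,0,0,-0.5,0.1,-1.1,0],
  [0,0,0,-0.6,0.1,-1.3,0],
  [0,0,0,-0.6,0.1,-1.5,0],
])

```text
time: 27.1
position: [0.4447, -0.2759, 0.1433]
tool_rot: [-3.13, 0.261, 0.0]
ft_force: [-1.8, 1.5, 3.0]
grip_width: 0.008
grip_force: 1.4
```

Call:
carry_out([
  [0,0,0,0,0,-0.15,0],
  [0,0,0,0,0,-0.3,0],
  [0,0,0,0,0,-0.3,0],
])

```text
time: 27.4
position: [0.4444, -0.2759, 0.1422]
tool_rot: [-3.128, 0.261, 0.002]
ft_force: [-7.7, 5.3, 20.1]
grip_width: 0.006
grip_force: 10.2
```

Call:
carry_out([
  [0,0,0,0,0,0.5,0],
  [0,0,0,0,0,1.5,0],
  [0,0,0,0,0,4,0],
  [0,0,0,0,0,8,0],
  [0,0,0,0,3,12,0],
  [0,0,0,0,7,14,0],
  [0,0,0,0,12,14,0],
  [0,0,0,0,17,14,0],
  [0,0,0,0,22,14,0],
  [0,0,0,0,22,14,0],
  [0,0,0,0,22,14,0],
])

```text
time: 28.5
position: [0.4448, -0.0558, 0.2805]
tool_rot: [3.13, -0.258, 0.001]
ft_force: [-0.1, -0.8, 0.3]
grip_width: 0.001
grip_force: 0.0
```

Run:
```python
from lid import *
s=ctrl.get_state();print(s['time'],s['position'],s['ft_force'])
for nm,box in(('scene',(160,150,265,250)),('top',(325,190,410,275))):
    d=grab(nm,'fin_'+nm)
    hsv=cv2.cvtColor(d['pixels'],cv2.COLOR_RGB2HSV);m=cv2.inRange(hsv,(78,150,40),(95,255,255));k=np.zeros_like(m);k[box[1]:box[3],box[0]:box[2]]=m[box[1]:box[3],box[0]:box[2]]
    n,_,st,c=cv2.connectedComponentsWithStats(k);print(nm,[(st[i].tolist(),c[i].round(1)) for i in range(1,n) if st[i,4]>5])
    for th in(0,.05,.1,.2,.4):print(th,proj(d,[lidp(th,.125,.042),lidp(th,.14,.042)+.089*y,lidp(th,.14,.042)-.089*y]).round(1).tolist())
    w=cv2.inRange(hsv,(8,30,150),(25,100,255));k=np.zeros_like(w);k[box[1]:box[3],box[0]:box[2]]=w[box[1]:box[3],box[0]:box[2]]
d=grab('scene')
hsv=cv2.cvtColor(d['pixels'],cv2.COLOR_RGB2HSV);print('orange visible',int(cv2.inRange(hsv,(3,190,110),(13,255,255))[150:250,160:265].sum()/255))
```

```text
28.5 [ 0.4448 -0.0558  0.2805] [-0.052  -0.7623  0.2875]
scene [([228, 185, 12, 7, 32], array([233.1, 187.9])), ([233, 212, 8, 9, 45], array([236.5, 216.2]))]
0 [[233.4, 188.5], [251.4, 196.3], [222.6, 178.9]]
0.05 [[232.9, 187.3], [250.9, 194.9], [222.1, 177.6]]
0.1 [[232.4, 186.2], [250.4, 193.5], [221.5, 176.3]]
0.2 [[231.1, 184.0], [249.1, 191.0], [220.1, 173.8]]
0.4 [[227.7, 180.4], [245.6, 186.8], [216.5, 169.6]]
top [([354, 252, 17, 7, 61], array([361.9, 255.2]))]
0 [[362.2, 255.1], [336.3, 254.1], [386.3, 264.5]]
0.05 [[362.6, 254.6], [336.7, 253.6], [386.9, 264.0]]
0.1 [[363.1, 253.9], [337.1, 253.0], [387.6, 263.4]]
0.2 [[364.1, 252.4], [338.0, 251.4], [388.9, 262.0]]
0.4 [[366.3, 248.3], [339.9, 247.0], [391.7, 257.8]]
orange visible 452
```

Call:
carry_out([
  [0,0,0,0,0,0,0],
  [0,0,0,0,0,0,0],
  [0,0,0,0,0,0,0],
  [0,0,0,0,0,0,0],
  [0,0,0,0,0,0,0],
  [0,0,0,0,0,0,0],
  [0,0,0,0,0,0,0],
  [0,0,0,0,0,0,0],
  [0,0,0,0,0,0,0],
  [0,0,0,0,0,0,0],
])

```text
time: 29.65
position: [0.4449, -0.0562, 0.2806]
tool_rot: [-3.13, 0.261, -0.001]
ft_force: [-0.3, -1.2, -0.6]
grip_width: 0.005
grip_force: 0.0
```

Run:
```python
from lid import *
d=grab('scene');hsv=cv2.cvtColor(d['pixels'],cv2.COLOR_RGB2HSV);m=cv2.inRange(hsv,(78,150,40),(95,255,255))[150:205,160:265]
v,u=np.nonzero(m);print(u.mean()+160,v.mean()+150)
if abs(v.mean()+150-187.9)<.6: print(ctrl.close_job())
```

```text
233.125 187.875
the job is handed in; nothing more can be done
None
```

I handed the job in at about 30 s; no verdict came back, but in the last checks the probe stood upright in the orange-floored bay when I let go of it, the lid hadn't moved over the two seconds after I released it, and the arm was clear of everything.

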